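# Reseal the cover of a bench scale

### The job

Pick up the metal cover by its handle, lay it in the opening of the scale housing and press it down on its rubber gasket, one corner after another, until it sits flush with the housing's rim all round. The gasket is stiff and resists: press each corner until it stops giving before going to the next, but never load the housing with more than 34 N, and leave the other things on the bench where they are.

Things in the scene. Friction and masses are not known exactly. Their poses are not given: they have to be found in the camera images.
- cover_handle (a point): Centre of the handle bar of the loose rectangular aluminium cover (350 g, give or take 30 %). Plate 160 x 116 x 12 mm, long side along x; the bar, 70 mm long along x, 14 mm wide (y), 14 mm high, stands in the middle on two short feet. This point is 36 mm above the plate's underside, 24 mm above its top; the bar's top is 31 mm above the plate's top. Half a turn makes no difference to the fit.
- corner0 (a point): On the cover's top face (12 mm above its underside), at the press point of corner 0, cover coordinates x +60 mm, y +38 mm from its centre. A round domed boss, 22 mm across and 5 mm high, stands on it: press on the top of the dome.
- corner1 (a point): On the cover's top face (12 mm above its underside), at the press point of corner 1, cover coordinates x -60 mm, y +38 mm from its centre. A round domed boss, 22 mm across and 5 mm high, stands on it: press on the top of the dome.
- corner2 (a point): On the cover's top face (12 mm above its underside), at the press point of corner 2, cover coordinates x -60 mm, y -38 mm from its centre. A round domed boss, 22 mm across and 5 mm high, stands on it: press on the top of the dome.
- corner3 (a point): On the cover's top face (12 mm above its underside), at the press point of corner 3, cover coordinates x +60 mm, y -38 mm from its centre. A round domed boss, 22 mm across and 5 mm high, stands on it: press on the top of the dome.
- cover: The loose cover as a whole; origin at the centre of the plate's underside, x along the long side, z up. It starts lying flat on the bench.
- mouth (a point): Centre of the rectangular opening of the grey scale housing, level with the top of its rim, 82 mm above the bench; x along the opening's long side, z up. The opening is 166 x 122 mm (3 mm play all round the cover), the housing 182 x 138 mm, its steel foot 190 x 146 mm. Laid in, the cover first lies 4 to 7 mm proud of the rim, perhaps slanting, its lower edge inside the rim.
- seat (a point): Centre of the opening, 12 mm below the rim: level of the cover's underside when home. Four black rubber gasket corners, one under each cover corner, stand 4 to 7 mm above it. Each sinks under about 10 N straight down on its boss (up to 17 N if it rubs on the rim or is pressed off the boss), stays where pushed, and stops firmly when that corner is flush. While one corner is pressed the opposite corner of the cover rises.
- housing: The housing itself; origin at the centre of its underside, 56 mm below its rim; x and z as for the mouth. It stands on rubber mounts: pressed, it sinks straight down about 1 mm per 8 N (7 mm at most) and comes back up when released, so the height at which a corner is home cannot be told from the unloaded pose.
- awl: Bystander: awl, 24 mm wooden handle 85 mm long with a 68 mm steel point, lying along its own x; origin at its underside. Leave it alone.
- poise: Bystander: brass sliding poise with a ring on top, 34 mm across, 55 mm high; origin at its underside. Leave it alone.
- bell_weight: Bystander: cast-iron bell weight with a ring, 68 mm across, 79 mm high; origin at its underside. Leave it alone.
- scoop_pan: Bystander: tinned round scoop pan, 128 mm across and 30 mm high, with a short tab; origin at its underside. Leave it alone.
- test_weight: Bystander: steel knobbed cylinder weight, 38 mm across, 56 mm high; origin at its underside. Leave it alone.
- screwdriver: Bystander: screwdriver lying along its own x; origin at its underside. Leave it alone.

How it is judged:
On the way:
1. with the cover in the opening, a first corner is pressed flush with the rim (within 2 mm) while the other three still stand more than 2.5 mm proud (horizontal distance between cover_handle and mouth below 0.008 m and ((z of corner0 in the frame of mouth between -0.003 and 0.002 m and z of each of corner1, corner2, corner3 in the frame of mouth above 0.0025 m) or (z of corner1 in the frame of mouth between -0.003 and 0.002 m and z of each of corner0, corner2, corner3 in the frame of mouth above 0.0025 m) or (z of corner2 in the frame of mouth between -0.003 and 0.002 m and z of each of corner0, corner1, corner3 in the frame of mouth above 0.0025 m) or (z of corner3 in the frame of mouth between -0.003 and 0.002 m and z of each of corner0, corner1, corner2 in the frame of mouth above 0.0025 m))), for 0.1 s.
At the end, for the whole second after the job is handed in: The cover lies in the opening of the housing (handle within 8 mm of the opening's centre, seen from above), each of its four corners is level with the rim (at most 1.5 mm above, 2.5 mm below), and it is at rest (horizontal distance between cover_handle and mouth below 0.008 m and z of corner0 in the frame of mouth between -0.0025 and 0.0015 m and z of corner1 in the frame of mouth between -0.0025 and 0.0015 m and z of corner2 in the frame of mouth between -0.0025 and 0.0015 m and z of corner3 in the frame of mouth between -0.0025 and 0.0015 m and linear speed of cover below 0.01 m/s); the robot touches nothing.
It fails at once if the robot presses the cover on the housing with more than 34 N (contact force between cover and housing above 34 N and contact force between any of the fingers, the arm and cover above 30 N).
It fails at once if another thing on the bench (awl, poise, bell weight, scoop pan, test weight, screwdriver) is moved by more than 30 mm (distance of any of awl, poise, bell_weight, scoop_pan, test_weight, screwdriver from where it was at the start of the episode above 0.03 m).
It also fails if it takes over 67 s, if anything falls off the work surface, if the arm or the gripper's body presses on something with over 40 N, if the wrist force passes 120 N, or if a joint passes its speed limit or range.

### The arm

A 6-joint arm with a two-finger parallel gripper is mounted at the origin on the work surface. World frame = base frame: x ahead of the robot, y to its left, z up, the work surface at z = 0. Lengths are in m, angles in rad, forces in N, time in s.
With the tool pointing down it reaches from about 0.375 to 0.9 m from the base axis. Payload 3.1 kg.
Tool frame: the origin (TCP) lies midway between the tips of the shut fingers; the grasp point (between the pads) lies 19 mm behind it (grip_depth is the distance from the TCP to the grasp point, in m); y points along the fingers, z is the direction in which the jaws open and shut, and the axes are right-handed (so a half turn about y gives the same grasp; the last joint's range is limited). The gripper opens to 85 mm and grips with 20 to 120 N. Pads are 22 mm wide; open, the fingers measure 114 mm over their backs; the gripper's body (76 mm by 85 mm) begins 54 mm behind the grasp point. The pads swing forward as they close: fully open they stand 13 mm farther back than shut.
Start: joints at [0.973, 0.527, 1.433, -0, 1.181, -0.178], TCP at [0.255, 0.571, 0.231] pointing down, gripper open.
Joint ranges: [-3.08, 3.08], [-0.75, 2.2], [0.22, 2.44], [-1.43, 4.57], [0, 2.65], [-2.85, 2.85]. Speed limits (rad/s): [2.79, 2.79, 3.14, 3.14, 3.14, 3.14].

### API

Orientations are given as a unit quaternion [x, y, z, w].
In Python, from station import sense, snapshot, camera_model, sign_off, grip_depth gives the robot as it stands.
- The arm moves only by the tool play_rows, never from a script. Its argument "deltas" is a list of rows, each a list of 6 numbers: the shift along the tool's x, y, z in m, then the turn, a rotation vector about the tool's x, y, z in rad. A call has 1 to 12 rows; each row is the pose to reach, as a shift and turn from the pose commanded when the call began, along the tool's axes at that moment; what a row does not reach only later rows make up. A row lasts 1/10 s, in which the tool goes at most 50 mm and 8.59 degrees, less where a joint would pass 70% of its speed; a pose out of reach is approached as far as the arm can. A call with a gripper value outside its range is refused whole. "gripper" is the finger opening in m, from 0 to 0.0854, set as the call begins (left out, the last holds). The fingers move at their own pace and stop on an object; "force" is the grip in N (left out, the last holds). Time passes only in rows, so rows that repeat a pose let the fingers close. It gives the time, the measured TCP pose, the force and the opening at its end, in the units of the state.
- sense(): the state, without advancing time (a new reading comes with each control period).
- snapshot(name): name is "side" or "top"; returns the picture (420x560x3 uint8, red, green, blue); there is no depth.
- camera_model(name): a dict with "fx", "fy", "cx", "cy" (pixels), "camera_from_world" (4x4, takes a point from world to camera coordinates). Camera axes: x right, y up, looking along -z (the intrinsics and any distortion apply to the point x, -y, -z); pixel columns grow to the right and rows downward; lengths in m; the calibration is good to about 2 mm. A picture is of the moment at which its call begins. camera_model takes no time and is no camera call.
- sign_off(): hands the job in, once; it reports no verdict.
The state is a dict: "t": time; "q": joint angles; "qd": joint speeds; "tau": joint torques, N m; "tcp_pos": TCP position; "tool_rot": TCP orientation; "force": force on the tool from outside, world axes, zero at the start; "ft_torque": the same for the moment, N m; "finger_gap": opening from 0.0 (shut) to 1.0 (fully open).
Only numpy, scipy, OpenCV 4.12 (cv2) and the standard library are available. Lean on these libraries where they do the work, as an engineer would, in place of code of your own. Each camera call takes 0.05 s, during which the arm holds its last target.

## Working session

There is one attempt and no reset: what is moved stays moved. The work goes in short steps, Python scripts to look and compute and a tool call to move; the robot and the scene stay as the last step left them, time stands still between calls to the robot, and variables do not carry over. Pictures are saved under pics/ and viewed, and the job is handed in when it is done.

Besides the shell and the picture viewer there is one more tool, called after "Emit:" as name(argument=value, ...), one argument or row to a line, values as JSON. play_rows: Moves the arm, as the interface text tells. Its arguments: {"type":"object","properties":{"deltas":{"type":"array"},"gripper":{"type":"number"},"force":{"type":"number"}},"required":["deltas"]}

```bash
mkdir -p pics; ls; python3 - <<'E'
from station import *
import cv2,numpy as np
print(sense(),grip_depth)
for n in("side","top"):
    cv2.imwrite(f"pics/{n}0.png",snapshot(n)[:,:,::-1]); c=camera_model(n); print(n,c)
E
```

```text
pics
{'t': 0.0, 'q': array([ 9.72502170e-01,  5.28500373e-01,  1.43394081e+00, -3.75590530e-05,
        1.18138335e+00, -1.78494491e-01]), 'qd': array([-0.00060799,  0.00170265, -0.00011938,  0.00085379,  0.00115437,
        0.00236509]), 'tau': array([-2.48795759e-04, -4.42357743e+01, -1.78024811e+01, -2.02948113e-04,
        8.57543957e-03,  2.91234215e-06]), 'tcp_pos': array([0.2542945 , 0.57012319, 0.23030036]), 'tool_rot': array([ 0.69232264, -0.14761656,  0.14704163, -0.69085271]), 'force': array([-0.51601943, -0.32504165, -0.2359658 ]), 'ft_torque': array([ 0.03061462, -0.01210073,  0.06639827]), 'finger_gap': 0.9967446543663877} 0.0187
side {'fx': 452.46371425966566, 'fy': 452.46371425966566, 'cx': 279.2862785745235, 'cy': 213.84615881960326, 'camera_from_world': array([[-0.85927721, -0.51149766, -0.00358027,  0.48578538],
       [ 0.38089276, -0.6445114 ,  0.66296739, -0.28295967],
       [-0.34141379,  0.56830907,  0.74863972, -0.81988701],
       [ 0.        ,  0.        ,  0.        ,  1.        ]])}
top {'fx': 400.9118127826076, 'fy': 400.9118127826076, 'cx': 276.12642529202776, 'cy': 211.92816427125734, 'camera_from_world': array([[-0.02475774, -0.99949971,  0.01968196,  0.00637733],
       [ 0.98860294, -0.02155384,  0.14899551, -0.58288821],
       [-0.14849675,  0.02314644,  0.98864198, -0.66055003],
       [ 0.        ,  0.        ,  0.        ,  1.        ]])}
```

View pics/side0.png

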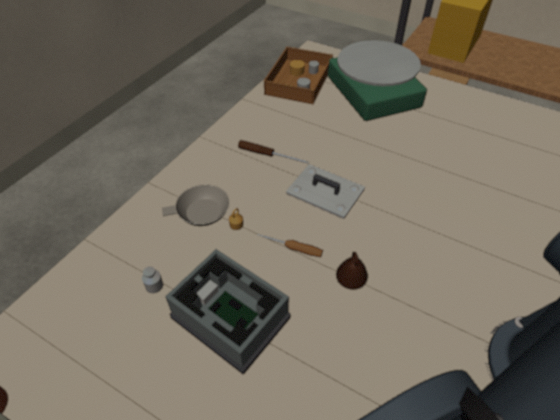

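View pics/top0.png

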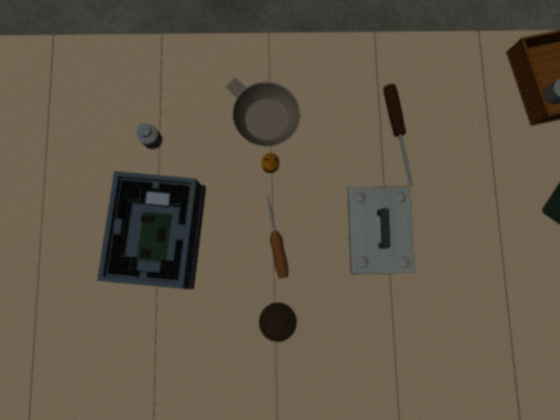

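The top view shows the housing around (152,230), the cover around (381,230) and its handle around (384,228). I'll enlarge both.

```bash
python3 - <<'E'
import cv2,numpy as np
a=cv2.imread("pics/top0.png")
def crop(a,x,y,w,h,s,n):
    c=cv2.resize(a[y:y+h,x:x+w],None,fx=s,fy=s,interpolation=cv2.INTER_CUBIC)
    c=np.clip(255*(c/255.)**.6,0,255).astype('uint8')
    for i in range(0,w,20): cv2.putText(c,str(x+i),(i*s,10),0,.35,(0,0,255)); cv2.line(c,(i*s,0),(i*s,4),(0,0,255))
    for i in range(0,h,20): cv2.putText(c,str(y+i),(0,i*s+4),0,.35,(0,0,255)); cv2.line(c,(0,i*s),(4,i*s),(0,0,255))
    cv2.imwrite(n,c)
crop(a,90,165,130,130,4,"pics/h.png"); crop(a,335,175,95,110,5,"pics/c.png")
E
```

```text
(no output)
```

View pics/h.png

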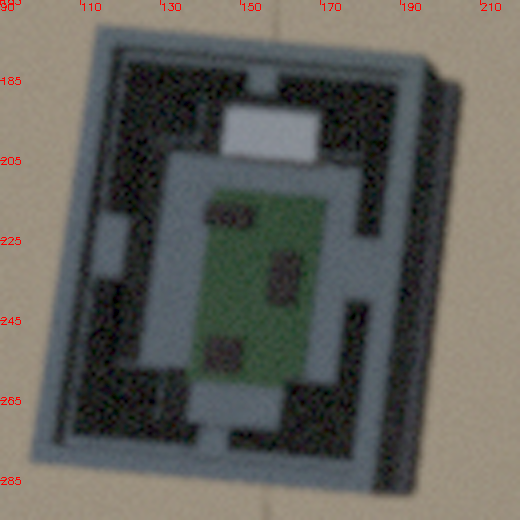

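View pics/c.png

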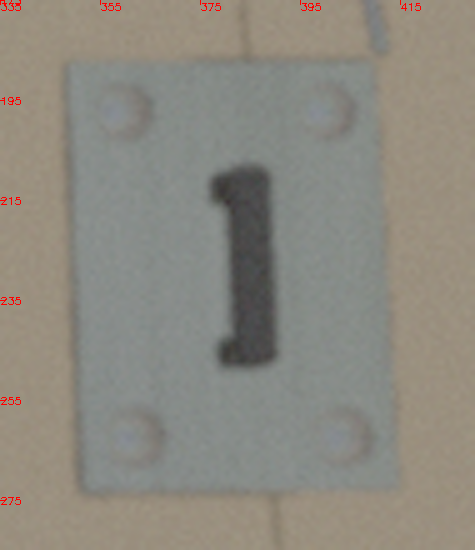

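```bash
cat > hlp.py <<'E'
from station import *
import cv2,numpy as np
from scipy.optimize import least_squares
def proj(n,P):
    c=camera_model(n); T=c["camera_from_world"]; P=np.atleast_2d(P)
    q=P@T[:3,:3].T+T[:3,3]
    return np.c_[c["cx"]+c["fx"]*q[:,0]/-q[:,2], c["cy"]+c["fy"]*-q[:,1]/-q[:,2]]
def unproj(n,uv,z):
    c=camera_model(n); T=c["camera_from_world"]; R=T[:3,:3]; o=-R.T@T[:3,3]
    uv=np.atleast_2d(uv).astype(float)
    d=np.c_[(uv[:,0]-c["cx"])/c["fx"],-(uv[:,1]-c["cy"])/c["fy"],-np.ones(len(uv))]@R
    return o+d*((z-o[2])/d[:,2])[:,None]
def fit(n,uv,L,W,z,yaw0):
    # match in world plane
    P=unproj(n,uv,z)[:,:2]; m=np.array([[L,W],[L,-W],[-L,-W],[-L,W]])/2
    f=lambda p:(m@np.array([[np.cos(p[2]),np.sin(p[2])],[-np.sin(p[2]),np.cos(p[2])]])+p[:2]-P).ravel()
    r=least_squares(f,[*P.mean(0),yaw0]); return r.x,np.round(r.fun.reshape(-1,2)*1e3,1)
def crop(a,x,y,w,h,s,n,g=.6):
    c=cv2.resize(a[y:y+h,x:x+w],None,fx=s,fy=s,interpolation=cv2.INTER_CUBIC)
    c=np.clip(255*(c/255.)**g,0,255).astype('uint8')
    for i in range(0,w,20): cv2.putText(c,str(x+i),(i*s,10),0,.35,(0,0,255)); cv2.line(c,(i*s,0),(i*s,4),(0,0,255))
    for i in range(0,h,20): cv2.putText(c,str(y+i),(0,i*s+4),0,.35,(0,0,255)); cv2.line(c,(0,i*s),(4,i*s),(0,0,255))
    cv2.imwrite(n,c)
E
python3 - <<'E'
from hlp import *
np.set_printoptions(suppress=True,precision=4)
h=np.array([[98,27],[425,57],[375,491],[33,460]])/4+[90,165]-.4
c=np.array([[66,62],[374,62],[400,488],[82,492]])/5+[335,175]-.4
print(fit("top",h,.182,.138,.082,0)); print(fit("top",c,.16,.116,.012,0))
hd=np.array([(250,265)])/5+[335,175]-.4
print(unproj("top",hd,.043), unproj("top",hd,.012))
b=cv2.imread("pics/side0.png")
crop(b,155,245,145,125,5,"pics/hs.png"); crop(b,275,155,100,65,7,"pics/cs.png")
E
```

```text
(array([ 0.5548,  0.2044, -0.1105]), array([[ 1.2,  0.1],
       [ 1.6, -0.8],
       [-1.2,  0.1],
       [-1.7,  0.6]]))
(array([ 0.5516, -0.1989, -0.0153]), array([[ 0.9,  0.2],
       [ 1.5, -0.4],
       [-1.3, -0.2],
       [-1. ,  0.3]]))
[[ 0.551  -0.1971  0.043 ]] [[ 0.5542 -0.2063  0.012 ]]
```

View pics/hs.png

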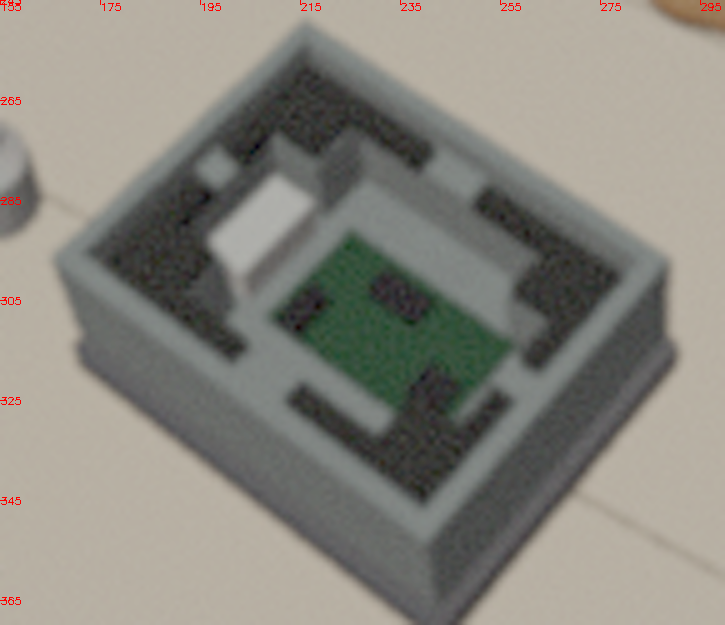

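View pics/cs.png

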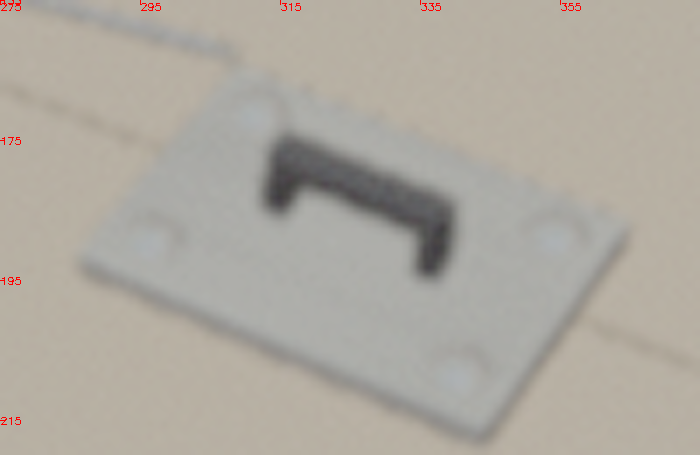

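```bash
python3 - <<'E'
from hlp import *
np.set_printoptions(suppress=True,precision=4)
def cor(x,y,yaw,L,W,z):
    m=np.array([[L,W],[L,-W],[-L,-W],[-L,W]])/2; c,s=np.cos(yaw),np.sin(yaw)
    return np.c_[m@np.array([[c,s],[-s,c]])+[x,y],np.full(4,z)]
print(proj("side",cor(.5548,.2044,-.1105,.182,.138,.082)))
print(proj("side",cor(.5516,-.1989,-.0153,.16,.116,.012)))
hs=np.array([(60,258),(305,25),(665,262),(428,540)])/5+[155,245]-.4; print(hs)
print(fit("side",hs,.182,.138,.082,-.1))
cs=np.array([(80,262),(235,68),(630,228),(485,435)])/7+[275,155]-.4;print(cs)
print(fit("side",cs,.16,.116,.012,0))
from scipy.spatial.transform import Rotation as R
s=sense(); print(R.from_quat(s['tool_rot']).as_matrix())
E
```

```text
[[165.0846 295.0976]
 [215.8944 247.252 ]
 [289.3065 294.7196]
 [240.6362 351.7298]]
[[285.4008 190.3543]
 [308.5343 163.0861]
 [365.1824 185.8648]
 [344.3349 216.0002]]
[[166.6 296.2]
 [215.6 249.6]
 [287.6 297. ]
 [240.2 352.6]]
(array([ 0.5531,  0.2076, -0.1147]), array([[ 2.5,  2.4],
       [ 0.9, -2.2],
       [-2.2, -2.1],
       [-1.1,  1.9]]))
[[286.0286 192.0286]
 [308.1714 164.3143]
 [364.6    187.1714]
 [343.8857 216.7429]]
(array([ 0.55  , -0.1948, -0.0095]), array([[ 2.3,  0.4],
       [ 0.2, -0.1],
       [-0.6, -1.3],
       [-1.8,  1. ]]))
[[ 0.9132 -0.0012  0.4076]
 [-0.4076 -0.0017  0.9132]
 [-0.0004 -1.     -0.002 ]]
```

Both views agree on the offset from cover to housing (0.003, 0.403 m, turn about -0.10 rad). In absolute terms they differ by 2–4 mm, so I'll settle that once the cover is gripped.

```bash
cat >> hlp.py <<'E'
from scipy.spatial.transform import Rotation as Ro
def pose(yaw): # tool x at yaw, y down, z horizontal
    c,s=np.cos(yaw),np.sin(yaw)
    return Ro.from_matrix(np.array([[c,0,-s],[s,0,c],[0,-1,0]]))
def delta(p,yaw):
    s=sense(); R0=Ro.from_quat(s['tool_rot'])
    return np.round(np.r_[R0.inv().apply(np.array(p)-s['tcp_pos']),(R0.inv()*pose(yaw)).as_rotvec()],4).tolist()
E
python3 - <<'E'
from hlp import *
print(delta([.551,-.197,.12],-.0125))
E
```

```text
[0.5836, 0.1114, -0.5794, 0.0019, -0.4073, -0.0008]
```

Emit:
play_rows(
  deltas=[
    [0.29, 0.0, -0.29, 0, -0.2, 0],
    [0.29, 0.0, -0.29, 0, -0.2, 0],
    [0.29, 0.0, -0.29, 0, -0.2, 0],
    [0.29, 0.0, -0.29, 0, -0.2, 0],
    [0.29, 0.0, -0.29, 0, -0.2, 0],
    [0.29, 0.0, -0.29, 0, -0.2, 0],
    [0.29, 0.0, -0.29, 0, -0.2, 0],
    [0.29, 0.0, -0.29, 0, -0.2, 0],
    [0.29, 0.0, -0.29, 0, -0.2, 0],
    [0.29, 0.0, -0.29, 0, -0.2, 0],
  ],
  gripper=0.05,
  force=60,
)

```text
t: 1.1
tcp_pos: [0.4019, 0.1863, 0.2312]
tool_rot: [-0.703, 0.079, -0.079, 0.703]
force: [-0.4, 1.0, 0.2]
finger_gap: 0.586
```

```bash
python3 - <<'E'
from hlp import *
print(delta([.551,-.197,.12],-.0125))
E
```

```text
[0.2307, 0.111, -0.3406, -0.0001, -0.2116, -0.0005]
```

Emit:
play_rows(
  deltas=[
    [0.231, 0.08, -0.341, 0, -0.2115, 0],
    [0.231, 0.08, -0.341, 0, -0.2115, 0],
    [0.231, 0.08, -0.341, 0, -0.2115, 0],
    [0.231, 0.08, -0.341, 0, -0.2115, 0],
    [0.231, 0.08, -0.341, 0, -0.2115, 0],
    [0.231, 0.08, -0.341, 0, -0.2115, 0],
    [0.231, 0.08, -0.341, 0, -0.2115, 0],
    [0.231, 0.08, -0.341, 0, -0.2115, 0],
    [0.231, 0.08, -0.341, 0, -0.2115, 0],
    [0.231, 0.08, -0.341, 0, -0.2115, 0],
    [0.231, 0.08, -0.341, 0, -0.2115, 0],
    [0.231, 0.08, -0.341, 0, -0.2115, 0],
  ],
)

```text
t: 2.3
tcp_pos: [0.552, -0.1928, 0.1511]
tool_rot: [-0.707, 0.003, -0.002, 0.708]
force: [0.4, -0.0, 0.3]
finger_gap: 0.588
```

```bash
python3 - <<'E'
from hlp import *
print(sense()['t'],delta([.551,-.197,.020],-.0125))
a=snapshot("side")[:,:,::-1]; crop(a,255,95,140,130,5,"pics/s1.png")
print(proj("side",sense()['tcp_pos']))
E
```

```text
2.3 [-0.0008, 0.1311, -0.0044, -0.0014, 0.0065, -0.0015]
[[328.63033403 145.39231626]]
```

View pics/s1.png

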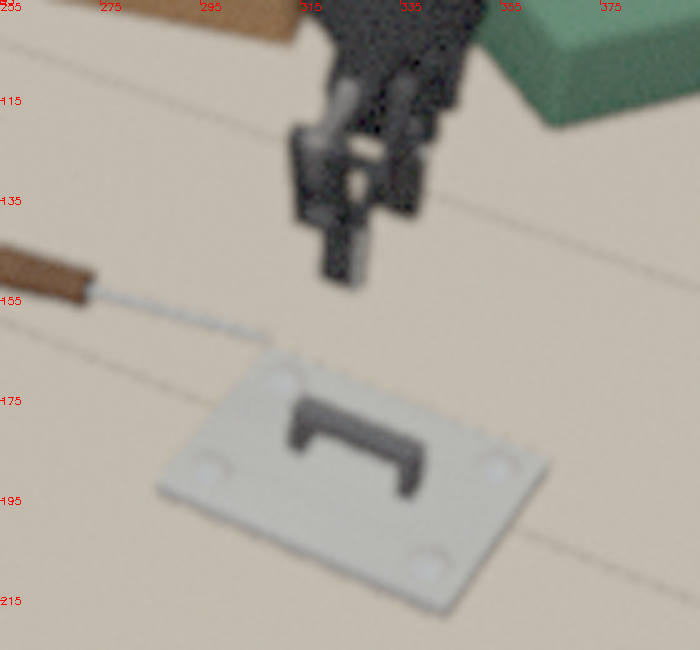

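Emit:
play_rows(
  deltas=[
    [-0.001, 0.05, -0.004, 0, 0.005, 0],
    [-0.001, 0.09, -0.004, 0, 0.005, 0],
    [-0.001, 0.11, -0.004, 0, 0.005, 0],
    [-0.001, 0.12, -0.004, 0, 0.005, 0],
    [-0.001, 0.129, -0.004, 0, 0.005, 0],
    [-0.001, 0.129, -0.004, 0, 0.005, 0],
    [-0.001, 0.129, -0.004, 0, 0.005, 0],
  ],
)

```text
t: 3.05
tcp_pos: [0.5522, -0.1996, 0.0234]
tool_rot: [0.707, -0.004, 0.005, -0.707]
force: [-0.6, -0.5, 0.9]
finger_gap: 0.585
```

Emit:
play_rows(
  deltas=[
    [0, 0, 0, 0, 0, 0],
    [0, 0, 0, 0, 0, 0],
    [0, 0, 0, 0, 0, 0],
    [0, 0, 0, 0, 0, 0],
    [0, 0, 0, 0, 0, 0],
    [0, 0, 0, 0, 0, 0],
    [0, 0, 0, 0, 0, 0],
    [0, 0, 0, 0, 0, 0],
  ],
  gripper=0.0,
  force=60,
)

```text
t: 3.85
tcp_pos: [0.552, -0.1998, 0.0234]
tool_rot: [0.707, -0.004, 0.005, -0.707]
force: [-1.6, 0.9, 6.3]
finger_gap: 0.15
```

```bash
python3 - <<'E'
from hlp import *
s=sense();print(s['t'],s['tcp_pos'],Ro.from_quat(s['tool_rot']).as_matrix().round(4),s['force'],s['ft_torque'])
a=snapshot("side")[:,:,::-1]; crop(a,255,95,140,130,5,"pics/s2.png")
a=snapshot("top")[:,:,::-1]; crop(a,335,175,95,110,5,"pics/t2.png")
E
```

```text
3.85 [ 0.55196037 -0.19980398  0.02339146] [[ 9.999e-01  1.500e-03  1.340e-02]
 [-1.340e-02 -9.000e-04  9.999e-01]
 [ 1.500e-03 -1.000e+00 -8.000e-04]] [-1.57515261  0.87280752  6.26179972] [0.09601062 0.07954101 0.00613884]
```

View pics/s2.png

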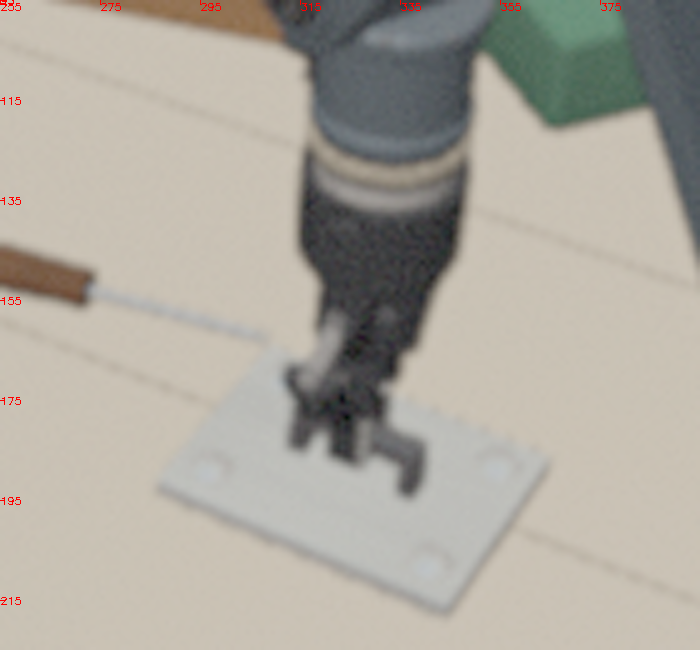

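Emit:
play_rows(
  deltas=[
    [0, -0.01, 0, 0, 0, 0],
    [0, -0.03, 0, 0, 0, 0],
    [0, -0.06, 0, 0, 0, 0],
    [0, -0.1, 0, 0, 0, 0],
    [0, -0.13, 0, 0, 0, 0],
    [0, -0.147, 0, 0, 0, 0],
    [0, -0.147, 0, 0, 0, 0],
    [0, -0.147, 0, 0, 0, 0],
  ],
)

```text
t: 4.75
tcp_pos: [0.5507, -0.1991, 0.169]
tool_rot: [-0.707, 0.005, -0.004, 0.707]
force: [0.2, 0.8, -3.0]
finger_gap: 0.151
```

```bash
python3 - <<'E'
from hlp import *
s=sense();print(s['t'],s['tcp_pos'],s['force'],s['ft_torque'])
print(delta([.5548,.2044,.17],-.1125))
E
```

```text
4.75 [ 0.55073557 -0.19910282  0.16898185] [ 0.19662106  0.84204691 -3.0025397 ] [-0.00795248  0.05544416  0.03407026]
[-0.0013, -0.0008, 0.4035, -0.0004, 0.0992, -0.0009]
```

Holding about 0.3 kg, as expected. Now over to the housing.

Emit:
play_rows(
  deltas=[
    [0, 0, 0.03, 0, 0.01, 0],
    [-0.001, 0, 0.07, 0, 0.02, 0],
    [-0.001, 0, 0.115, 0, 0.03, 0],
    [-0.001, 0, 0.16, 0, 0.04, 0],
    [-0.001, 0, 0.205, 0, 0.05, 0],
    [-0.001, 0, 0.25, 0, 0.06, 0],
    [-0.001, 0, 0.295, 0, 0.07, 0],
    [-0.001, 0, 0.335, 0, 0.08, 0],
    [-0.001, 0, 0.37, 0, 0.09, 0],
    [-0.001, 0, 0.395, 0, 0.099, 0],
    [-0.001, 0, 0.4035, 0, 0.099, 0],
    [-0.001, 0, 0.4035, 0, 0.099, 0],
  ],
)

```text
t: 5.95
tcp_pos: [0.5545, 0.2047, 0.1676]
tool_rot: [0.706, -0.04, 0.038, -0.706]
force: [-0.1, -0.2, -2.4]
finger_gap: 0.146
```

```bash
python3 - <<'E'
from hlp import *
s=sense();print(s['t'],s['tcp_pos'],s['force'],delta([.5548,.2044,.17],-.1125))
a=snapshot("side")[:,:,::-1]; crop(a,135,175,190,190,4,"pics/s3.png")
a=snapshot("top")[:,:,::-1]; crop(a,75,145,170,150,4,"pics/t3.png")
E
```

```text
5.95 [0.55448645 0.20474974 0.16755065] [-0.05452327 -0.16079387 -2.39895788] [0.0003, -0.0025, -0.0003, 0.0012, 0.0026, -0.0033]
```

View pics/s3.png

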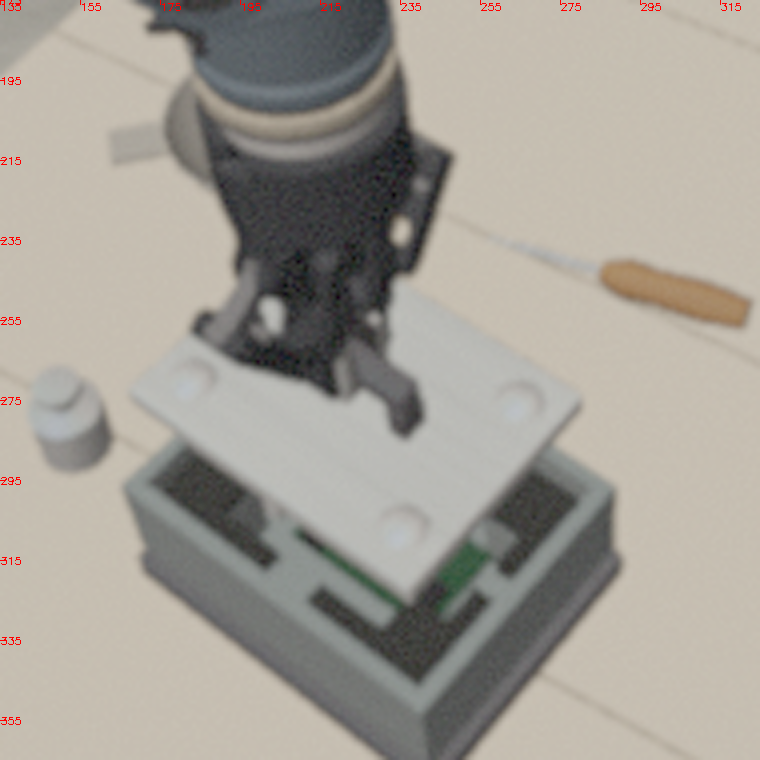

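View pics/t3.png

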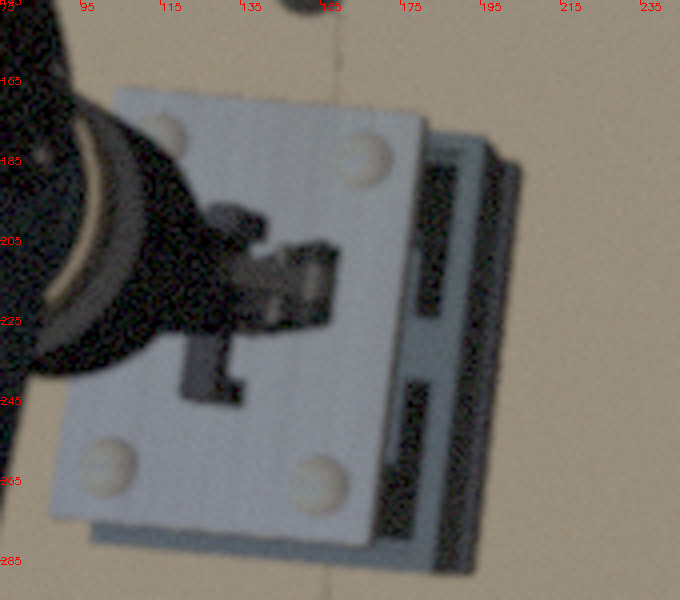

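```bash
python3 - <<'E'
from hlp import *
np.set_printoptions(suppress=True,precision=4)
t=np.array([[116,88],[426,116],[372,545],[50,515]])/4+[75,145]-.4
for z in(.154,.1562): print(fit("top",t,.16,.116,z,0))
s=np.array([[130,390],[581,402],[412,600]])/4+[135,175]-.4
P=unproj("side",s,.1562); print(P)
m=np.array([[.08,.058],[-.08,-.058],[-.08,.058]])
# diag midpoint
print((P[0]+P[1])/2, np.arctan2(*(P[0]-P[2])[[1,0]]),np.linalg.norm(P[0]-P[2]),np.linalg.norm(P[1]-P[2]))
E
```

```text
(array([ 0.5551,  0.202 , -0.1121]), array([[ 0.9, -0.1],
       [ 0.9, -0.3],
       [-0.7, -0. ],
       [-1.2,  0.5]]))
(array([ 0.5549,  0.2013, -0.1121]), array([[ 1.2,  0.1],
       [ 1.2, -0.6],
       [-1. , -0.2],
       [-1.5,  0.7]]))
[[0.6378 0.2537 0.1562]
 [0.4681 0.1604 0.1562]
 [0.4778 0.2739 0.1562]]
[0.5529 0.207  0.1562] -0.12563108644701398 0.1611861453300568 0.11391275259554323
```

Comparing the cover with the housing in both views, and allowing for the height bias, the x error is near zero, y needs +0.6 mm and the yaw agrees. I'll go down to just above the rim.

Emit:
play_rows(
  deltas=[
    [0, 0.02, 0.0005, 0.001, 0.002, -0.003],
    [0, 0.04, 0.0005, 0.001, 0.002, -0.003],
    [0, 0.05, 0.0005, 0.001, 0.002, -0.003],
    [0, 0.056, 0.0005, 0.001, 0.002, -0.003],
    [0, 0.056, 0.0005, 0.001, 0.002, -0.003],
    [0, 0.056, 0.0005, 0.001, 0.002, -0.003],
  ],
)

```text
t: 6.65
tcp_pos: [0.5564, 0.2042, 0.1138]
tool_rot: [-0.706, 0.039, -0.042, 0.706]
force: [0.8, 0.6, -2.4]
finger_gap: 0.147
```

```bash
python3 - <<'E'
from hlp import *
s=sense();print(s['t'],s['tcp_pos'],s['force'],delta([.5543,.2053,.1054],-.1125))
a=snapshot("side")[:,:,::-1]; crop(a,145,225,160,145,5,"pics/s4.png")
a=snapshot("top")[:,:,::-1]; crop(a,80,155,140,145,4,"pics/t4.png")
E
```

```text
6.65 [0.55642403 0.2042099  0.11384254] [ 0.80053939  0.60488644 -2.35427431] [-0.0023, 0.0084, 0.0008, -0.0013, -0.0024, 0.004]
```

View pics/s4.png

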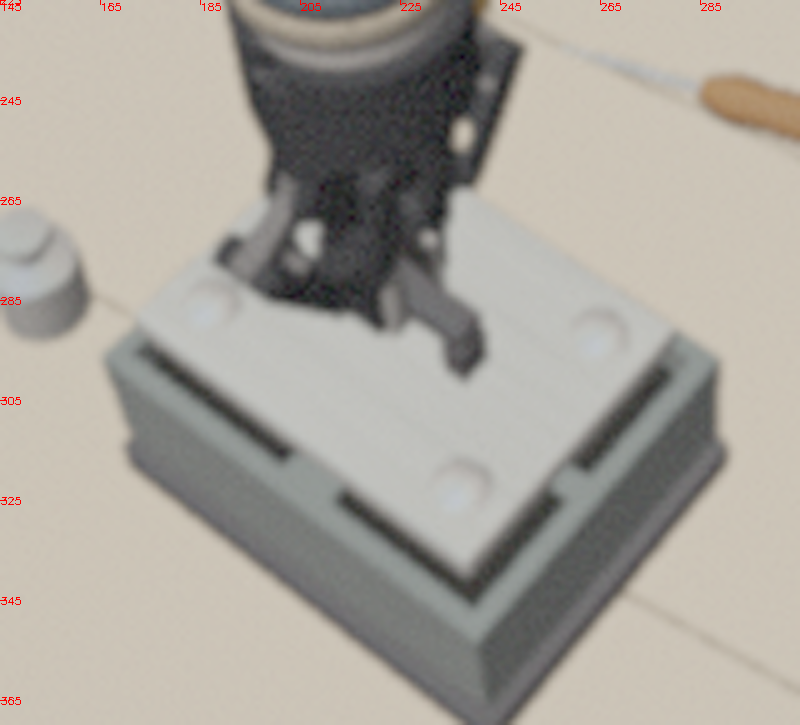

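View pics/t4.png

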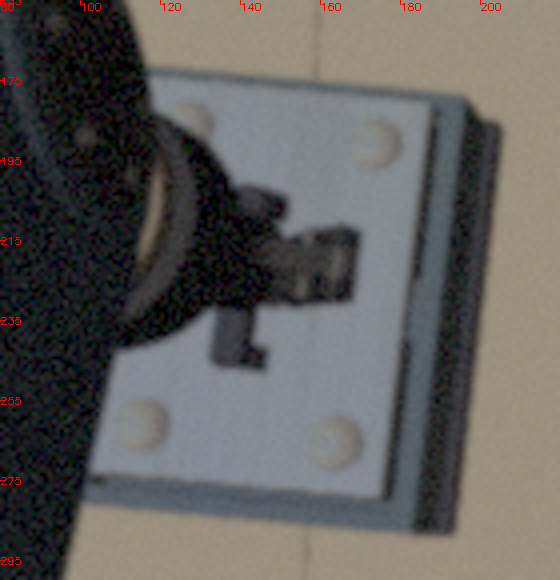

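```bash
python3 - <<'E'
from hlp import *
np.set_printoptions(suppress=True,precision=4)
def rel(n,uv,m,z,ref):
    P=unproj(n,uv,z)[:,:2]
    f=lambda p:(np.array(m)@np.array([[np.cos(p[2]),np.sin(p[2])],[-np.sin(p[2]),np.cos(p[2])]])+p[:2]-P).ravel()
    r=least_squares(f,[*P.mean(0),0]); print(n,r.x,np.round(r.fun.reshape(-1,2)*1e3,1)); 
    c,s=np.cos(.1125),np.sin(.1125); d=r.x[:2]-ref[:2]; print('rel in housing axes', (c*d[0]-s*d[1])*1e3,(s*d[0]+c*d[1])*1e3)
M=[[.08,-.058],[-.08,-.058],[-.08,.058]]
rel("top",np.array([[437,100],[385,497],[90,473]])/4+[80,155]-.4,M,.103,[.5548,.2044])
M=[[.08,.058],[-.08,-.058],[-.08,.058]]
rel("side",np.array([[135,322],[675,335],[468,577]])/5+[145,225]-.4,M,.103,[.5531,.2076])
q=[]
for i in range(6): s=sense(); q.append(s['tcp_pos'])
print(np.array(q))
E
```

```text
top [ 0.5573  0.2012 -0.1138] [[ 0.2  0.3]
 [-0.6 -0.6]
 [ 0.4  0.3]]
rel in housing axes 2.821956015365601 -2.9314549874018323
side [ 0.5536  0.2079 -0.1192] [[ 0.8  1. ]
 [-1.5 -0.6]
 [ 0.8 -0.4]]
rel in housing axes 0.4656824187050644 0.31850059441306605
[[0.5565 0.2045 0.1142]
 [0.5565 0.2045 0.1142]
 [0.5565 0.2045 0.1142]
 [0.5565 0.2045 0.1142]
 [0.5565 0.2045 0.1142]
 [0.5565 0.2045 0.1142]]
```

```bash
cat >> hlp.py <<'E'
def cor(x,y,yaw,L,W,z):
    m=np.array([[L,W],[L,-W],[-L,-W],[-L,W]])/2; c,s=np.cos(yaw),np.sin(yaw)
    return np.c_[m@np.array([[c,s],[-s,c]])+[x,y],np.full(4,z)]
def overlay(n,boxes,x,y,w,h,s,out,a=None,g=.6):
    a=snapshot(n)[:,:,::-1] if a is None else a
    c=cv2.resize(a[y:y+h,x:x+w],None,fx=s,fy=s,interpolation=cv2.INTER_CUBIC)
    c=np.clip(255*(c/255.)**g,0,255).astype('uint8')
    for b,col in zip(boxes,[(0,0,255),(0,255,0),(255,0,255)]):
        p=(proj(n,cor(*b))-[x,y]+.5)*s
        cv2.polylines(c,[np.round(p).astype(int)],True,col,1)
    cv2.imwrite(out,c)
E
python3 - <<'E'
from hlp import *
for n,h,r in(("top",(.5548,.2044,-.1125),(80,155,140,145)),("side",(.5531,.2076,-.1125),(145,225,160,145))):
    overlay(n,[(*h,.182,.138,.082),(*h,.16,.116,.103),(*h,.166,.122,.082)],*r,5,f"pics/o_{n}.png")
E
```

```text
(no output)
```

View pics/o_top.png

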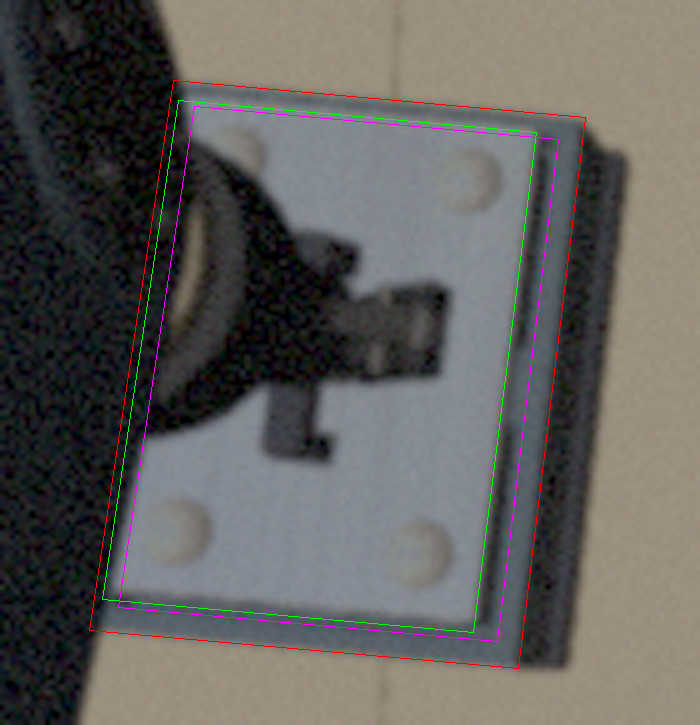

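View pics/o_side.png

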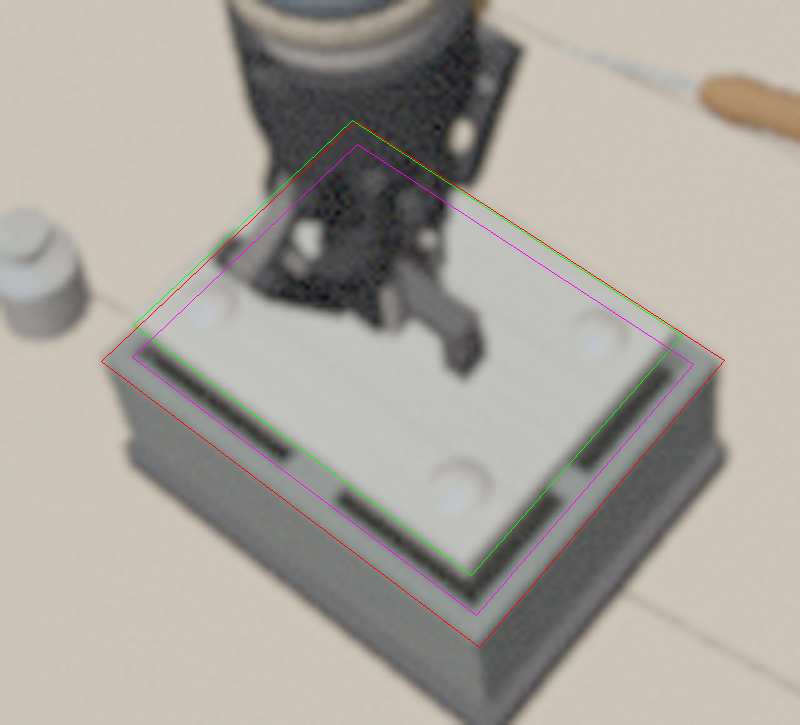

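Emit:
play_rows(
  deltas=[
    [-0.0004, 0.004, 0.0004, 0, 0, 0],
    [-0.0004, 0.008, 0.0004, 0, 0, 0],
    [-0.0004, 0.011, 0.0004, 0, 0, 0],
    [-0.0004, 0.012, 0.0004, 0, 0, 0],
    [-0.0004, 0.012, 0.0004, 0, 0, 0],
  ],
)

```text
t: 7.35
tcp_pos: [0.5552, 0.2049, 0.1009]
tool_rot: [-0.706, 0.04, -0.041, 0.706]
force: [-0.7, 1.1, -1.7]
finger_gap: 0.147
```

Emit:
play_rows(
  deltas=[
    [0, 0.001, 0, 0, 0, 0],
    [0, 0.002, 0, 0, 0, 0],
    [0, 0.003, 0, 0, 0, 0],
    [0, 0.003, 0, 0, 0, 0],
  ],
)

```text
t: 7.75
tcp_pos: [0.5556, 0.2052, 0.0988]
tool_rot: [-0.706, 0.039, -0.042, 0.706]
force: [-1.4, 1.2, 1.8]
finger_gap: 0.15
```

```bash
python3 - <<'E'
from hlp import *
s=sense();print(s['tcp_pos'],s['force'],s['ft_torque'])
for n,h,r in(("top",(.5548,.2044,-.1125),(80,155,140,145)),("side",(.5531,.2076,-.1125),(145,225,160,145))):
    overlay(n,[],*r,5,f"pics/p_{n}.png")
E
```

```text
[0.55557415 0.20518685 0.09881872] [-1.36044472  1.21020313  1.77202895] [-0.03509747  0.13834781 -0.04105903]
```

View pics/p_top.png

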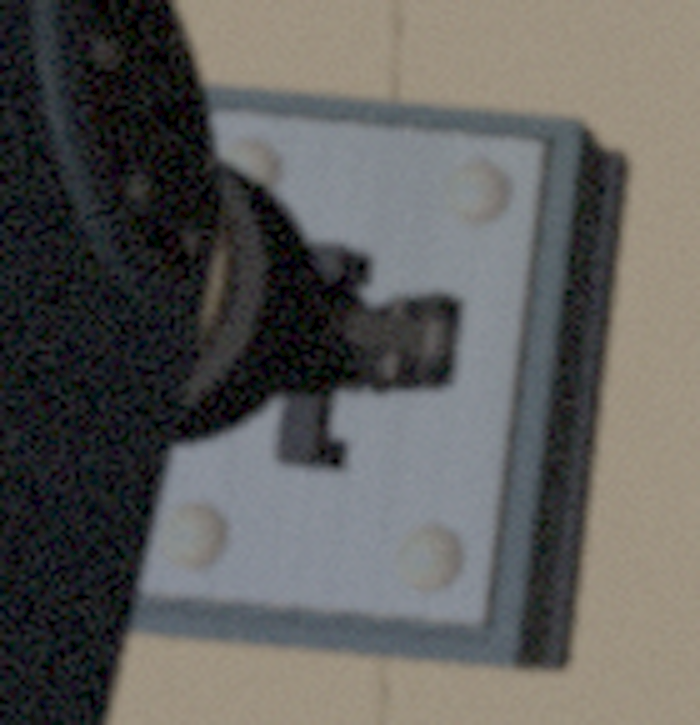

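View pics/p_side.png

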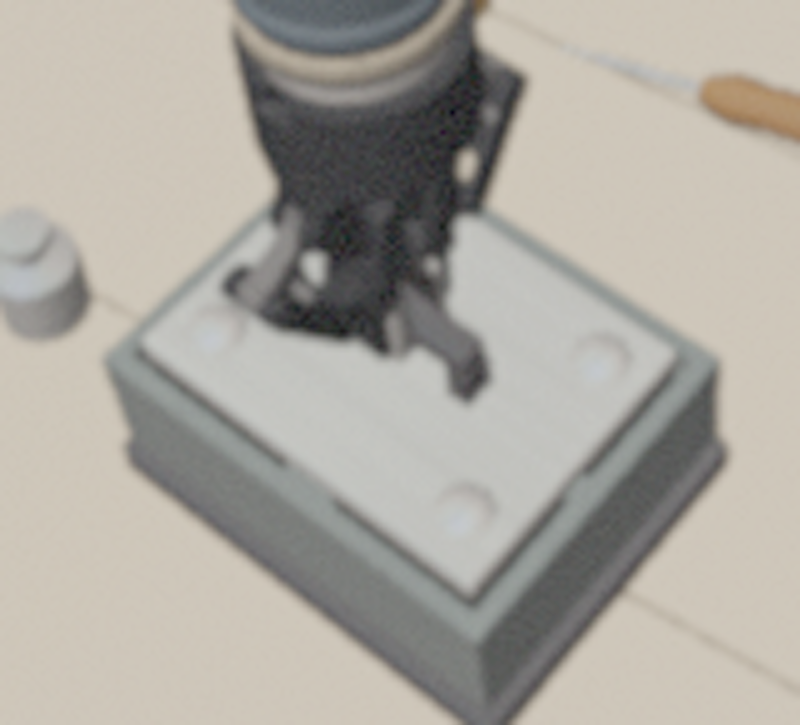

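The cover is inside the rim and touching the gasket (the force rose by about 5 N), centred with gaps on all the visible sides. Releasing.

Emit:
play_rows(
  deltas=[
    [0, 0, 0, 0, 0, 0],
    [0, 0, 0, 0, 0, 0],
    [0, 0, 0, 0, 0, 0],
    [0, 0, 0, 0, 0, 0],
    [0, -0.02, 0, 0, 0, 0],
    [0, -0.06, 0, 0, 0, 0],
    [0, -0.08, 0, 0, 0, 0],
    [0, -0.08, 0, 0, 0, 0],
  ],
  gripper=0.045,
)

```text
t: 8.65
tcp_pos: [0.5577, 0.2054, 0.1817]
tool_rot: [-0.705, 0.037, -0.044, 0.707]
force: [0.4, 0.6, 0.4]
finger_gap: 0.531
```

Emit:
play_rows(
  deltas=[
    [0, -0.005, -0.05, 0, 0, 0],
    [0, -0.005, -0.1, 0, 0, 0],
    [0, -0.005, -0.15, 0, 0, 0],
    [0, -0.005, -0.2, 0, 0, 0],
    [0, -0.005, -0.2, 0, 0, 0],
    [0, -0.005, -0.2, 0, 0, 0],
  ],
  gripper=0.0,
)

```text
t: 9.25
tcp_pos: [0.5317, 0.0052, 0.1821]
tool_rot: [-0.705, 0.041, -0.042, 0.706]
force: [0.2, 0.1, 0.5]
finger_gap: 0.002
```

```bash
python3 - <<'E'
from hlp import *
s=sense();print(s['t'],s['tcp_pos'],s['force'],s['ft_torque'])
for n,h,r in(("top",(.5548,.2044,-.1125),(80,155,140,145)),("side",(.5531,.2076,-.1125),(145,235,160,135))):
    overlay(n,[],*r,5,f"pics/q_{n}.png")
E
```

```text
9.25 [0.53172212 0.00516914 0.18208673] [0.19502342 0.14328921 0.50437996] [ 0.05536776 -0.02472158 -0.01616374]
```

View pics/q_top.png

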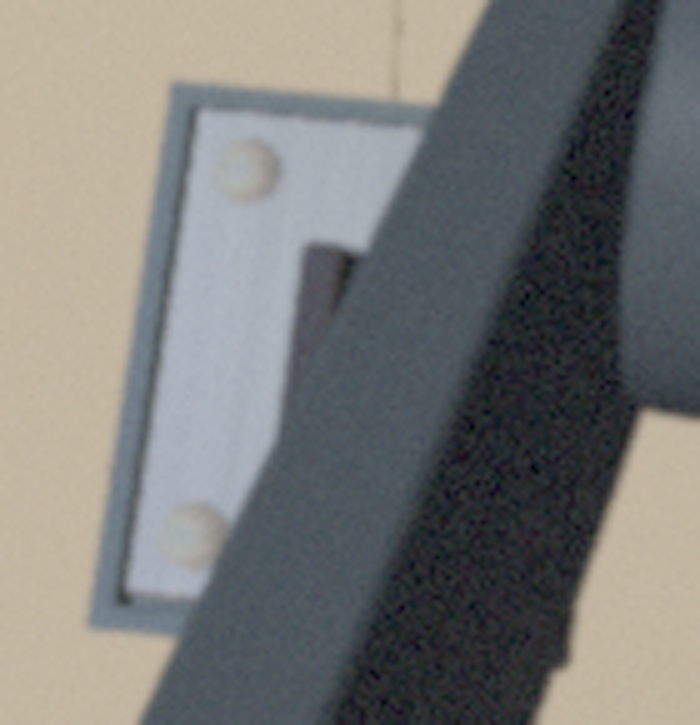

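View pics/q_side.png

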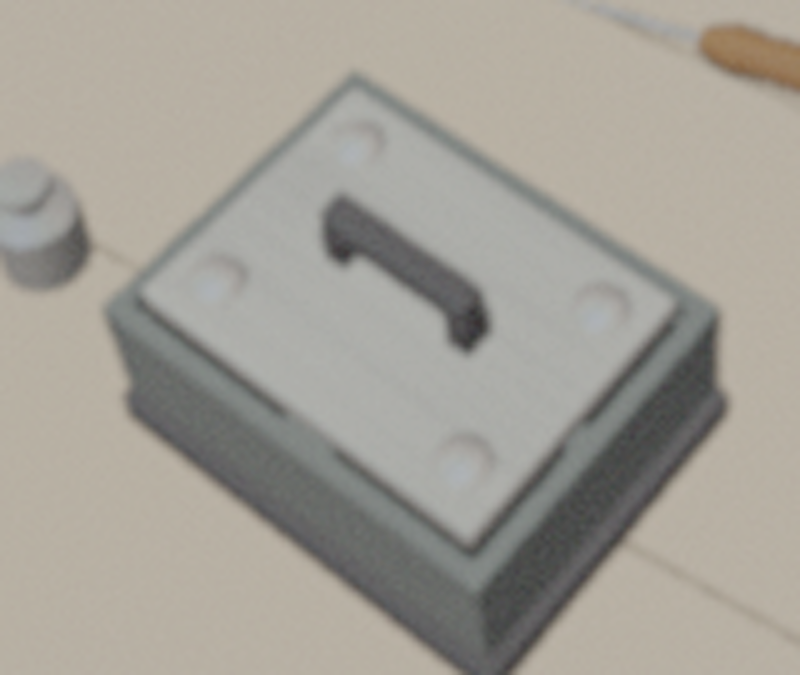

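```bash
python3 - <<'E'
from hlp import *
np.set_printoptions(suppress=True,precision=4)
b=np.array([[217,281],[359,145],[602,306],[466,459]])/5+[145,235]-.4
print(unproj("side",b,.090)); print(fit("side",b,.12,.076,.090,0))
e=np.array([[135,292],[356,85],[680,298],[470,552]])/5+[145,235]-.4
print(fit("side",e,.16,.116,.0875,0))
print(cor(.555,.2053,-.1125,.12,.076,.0925))
E
```

```text
[[0.6181 0.2375 0.09  ]
 [0.6092 0.1617 0.09  ]
 [0.4912 0.1746 0.09  ]
 [0.4994 0.2501 0.09  ]]
(array([ 0.5545,  0.206 , -0.1087]), array([[ 0.1, -0.3],
       [ 0.8, -0.1],
       [-0.5,  0.1],
       [-0.5,  0.2]]))
(array([ 0.555 ,  0.2065, -0.1152]), array([[-1.2, -0.6],
       [-0.6,  2. ],
       [-0.5,  2.1],
       [ 2.4, -3.5]]))
[[0.6189 0.2363 0.0925]
 [0.6104 0.1608 0.0925]
 [0.4911 0.1743 0.0925]
 [0.4996 0.2498 0.0925]]
```

```bash
python3 - <<'E'
from hlp import *
np.set_printoptions(suppress=True,precision=4)
print(cor(.555,.2055,-.1115,.12,.076,.0925)[:,:2])
print(delta([.6104,.161,.12],-.1115))
E
```

```text
[[0.6189 0.2366]
 [0.6104 0.1611]
 [0.4911 0.1744]
 [0.4996 0.2499]]
[0.0604, 0.0627, 0.1617, -0.0016, -0.0024, 0.0014]
```

Emit:
play_rows(
  deltas=[
    [0.02, 0.0, 0.05, -0.001, -0.002, 0.001],
    [0.04, 0.0, 0.1, -0.001, -0.002, 0.001],
    [0.06, 0.0, 0.14, -0.001, -0.002, 0.001],
    [0.06, 0.0, 0.162, -0.001, -0.002, 0.001],
    [0.06, 0.03, 0.162, -0.001, -0.002, 0.001],
    [0.06, 0.06, 0.162, -0.001, -0.002, 0.001],
    [0.06, 0.063, 0.162, -0.001, -0.002, 0.001],
    [0.06, 0.063, 0.162, -0.001, -0.002, 0.001],
    [0.06, 0.063, 0.162, -0.001, -0.002, 0.001],
  ],
  gripper=0.0,
)

```text
t: 10.25
tcp_pos: [0.6115, 0.1612, 0.1216]
tool_rot: [-0.706, 0.038, -0.041, 0.706]
force: [0.3, 0.1, 0.3]
finger_gap: -0.002
```

```bash
python3 - <<'E'
from hlp import *
s=sense();print(s['t'],s['tcp_pos'],s['force'],delta([.6104,.161,.1],-.1115))
overlay("side",[],145,195,160,145,5,"pics/r_side.png")
overlay("top",[],80,155,140,145,5,"pics/r_top.png")
print((proj("side",cor(.555,.2055,-.1115,.12,.076,.0925))-[145,195])*5)
E
```

```text
10.25 [0.61147551 0.16117349 0.12160306] [0.25781048 0.07121011 0.33027691] [-0.0011, 0.0216, -0.0003, -0.0004, 0.0002, 0.0041]
[[213.9513921  472.62274669]
 [354.76166353 336.61295709]
 [600.21947515 500.11212504]
 [463.29227815 652.95482835]]
```

View pics/r_side.png

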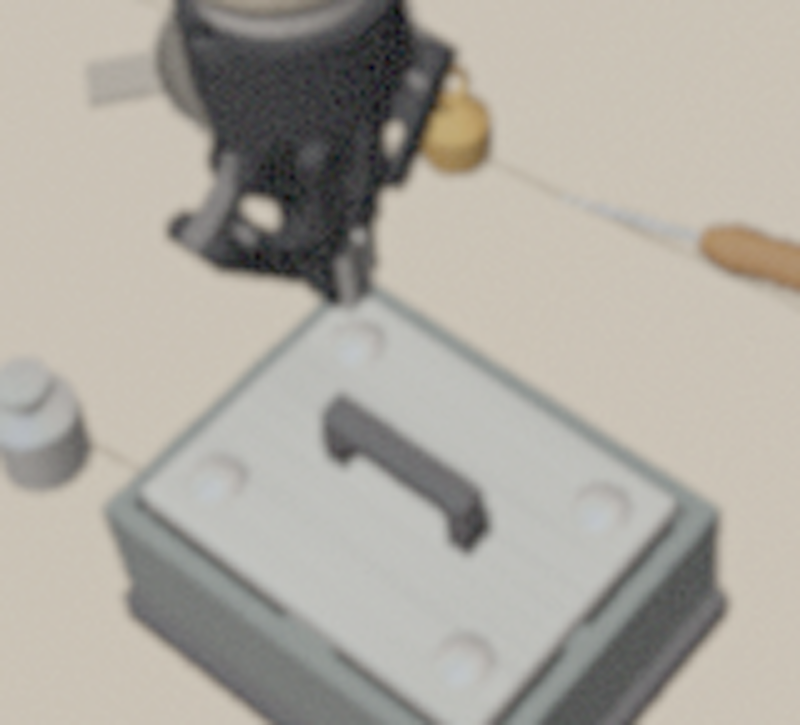

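View pics/r_top.png

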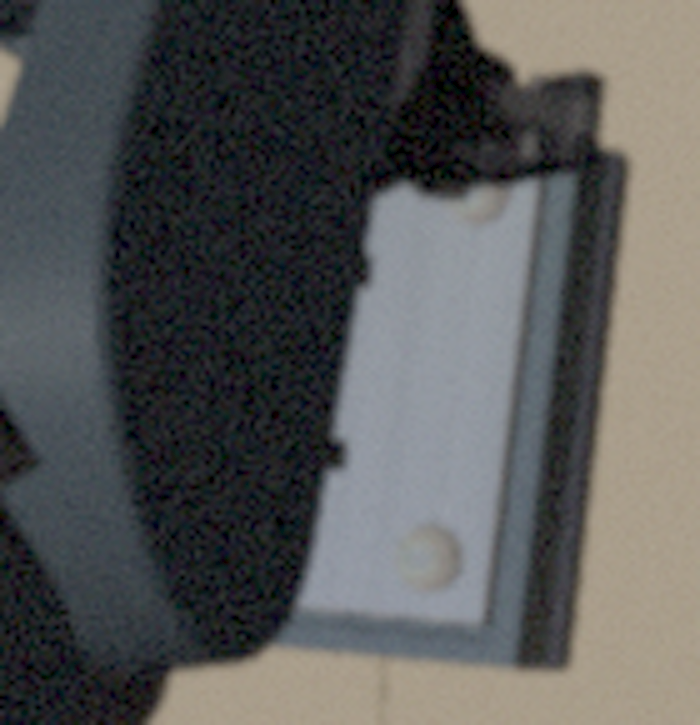

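Emit:
play_rows(
  deltas=[
    [-0.001, 0.01, 0, 0, 0, 0.001],
    [-0.001, 0.02, 0, 0, 0, 0.001],
    [-0.001, 0.025, 0, 0, 0, 0.001],
    [-0.001, 0.026, 0, 0, 0, 0.001],
    [-0.001, 0.026, 0, 0, 0, 0.001],
  ],
)

```text
t: 10.85
tcp_pos: [0.6095, 0.1603, 0.0939]
tool_rot: [0.706, -0.04, 0.04, -0.706]
force: [-0.1, 0.4, -0.7]
finger_gap: -0.0
```

Emit:
play_rows(
  deltas=[
    [0, 0.0005, 0, 0, 0, 0],
    [0, 0.001, 0, 0, 0, 0],
    [0, 0.0015, 0, 0, 0, 0],
    [0, 0.002, 0, 0, 0, 0],
    [0, 0.002, 0, 0, 0, 0],
  ],
)

```text
t: 11.35
tcp_pos: [0.61, 0.1605, 0.0928]
tool_rot: [-0.706, 0.039, -0.04, 0.706]
force: [0.6, 0.2, 1.4]
finger_gap: -0.001
```

Emit:
play_rows(
  deltas=[
    [0, 0.0005, 0, 0, 0, 0],
    [0, 0.001, 0, 0, 0, 0],
    [0, 0.001, 0, 0, 0, 0],
  ],
)

```text
t: 11.65
tcp_pos: [0.61, 0.1605, 0.0921]
tool_rot: [-0.706, 0.039, -0.04, 0.706]
force: [-0.2, -0.2, 4.6]
finger_gap: -0.002
```

Emit:
play_rows(
  deltas=[
    [0, 0.0005, 0, 0, 0, 0],
    [0, 0.001, 0, 0, 0, 0],
    [0, 0.001, 0, 0, 0, 0],
  ],
)

```text
t: 11.95
tcp_pos: [0.6101, 0.1605, 0.0916]
tool_rot: [-0.706, 0.039, -0.04, 0.706]
force: [-1.5, -0.3, 7.0]
finger_gap: -0.001
```

Emit:
play_rows(
  deltas=[
    [0, 0.0005, 0, 0, 0, 0],
    [0, 0.001, 0, 0, 0, 0],
    [0, 0.001, 0, 0, 0, 0],
  ],
)

```text
t: 12.25
tcp_pos: [0.6102, 0.1604, 0.0908]
tool_rot: [0.706, -0.039, 0.04, -0.706]
force: [-0.5, -0.7, 8.6]
finger_gap: -0.003
```

Emit:
play_rows(
  deltas=[
    [0, 0.0005, 0, 0, 0, 0],
    [0, 0.001, 0, 0, 0, 0],
    [0, 0.001, 0, 0, 0, 0],
  ],
)

```text
t: 12.55
tcp_pos: [0.6103, 0.1604, 0.0901]
tool_rot: [0.706, -0.039, 0.04, -0.706]
force: [-2.6, -0.7, 9.3]
finger_gap: -0.002
```

Emit:
play_rows(
  deltas=[
    [0, 0.0005, 0, 0, 0, 0],
    [0, 0.001, 0, 0, 0, 0],
    [0, 0.0015, 0, 0, 0, 0],
    [0, 0.0015, 0, 0, 0, 0],
  ],
)

```text
t: 12.95
tcp_pos: [0.6103, 0.1602, 0.089]
tool_rot: [0.706, -0.039, 0.041, -0.706]
force: [-2.4, -1.8, 12.3]
finger_gap: 0.001
```

Emit:
play_rows(
  deltas=[
    [0, 0.0005, 0, 0, 0, 0],
    [0, 0.001, 0, 0, 0, 0],
    [0, 0.0015, 0, 0, 0, 0],
    [0, 0.0015, 0, 0, 0, 0],
  ],
)

```text
t: 13.35
tcp_pos: [0.6105, 0.1599, 0.0877]
tool_rot: [0.706, -0.038, 0.041, -0.706]
force: [-2.9, -2.4, 12.6]
finger_gap: 0.0
```

Emit:
play_rows(
  deltas=[
    [0, 0.0005, 0, 0, 0, 0],
    [0, 0.001, 0, 0, 0, 0],
    [0, 0.001, 0, 0, 0, 0],
  ],
)

```text
t: 13.65
tcp_pos: [0.6106, 0.1597, 0.0868]
tool_rot: [0.706, -0.038, 0.041, -0.706]
force: [-2.5, -2.6, 12.3]
finger_gap: 0.0
```

Emit:
play_rows(
  deltas=[
    [0, 0.0005, 0, 0, 0, 0],
    [0, 0.001, 0, 0, 0, 0],
    [0, 0.001, 0, 0, 0, 0],
  ],
)

```text
t: 13.95
tcp_pos: [0.6108, 0.1595, 0.0859]
tool_rot: [0.707, -0.038, 0.041, -0.705]
force: [-2.7, -2.6, 13.9]
finger_gap: 0.003
```

Emit:
play_rows(
  deltas=[
    [0, 0.0005, 0, 0, 0, 0],
    [0, 0.001, 0, 0, 0, 0],
    [0, 0.001, 0, 0, 0, 0],
  ],
)

```text
t: 14.25
tcp_pos: [0.6109, 0.1594, 0.0851]
tool_rot: [0.707, -0.038, 0.041, -0.705]
force: [-2.5, -3.1, 14.5]
finger_gap: 0.003
```

Emit:
play_rows(
  deltas=[
    [0, 0.0005, 0, 0, 0, 0],
    [0, 0.001, 0, 0, 0, 0],
    [0, 0.001, 0, 0, 0, 0],
  ],
)

```text
t: 14.55
tcp_pos: [0.6109, 0.1594, 0.0846]
tool_rot: [0.707, -0.038, 0.041, -0.705]
force: [-3.3, -3.5, 17.5]
finger_gap: 0.001
```

Emit:
play_rows(
  deltas=[
    [0, 0.0005, 0, 0, 0, 0],
    [0, 0.001, 0, 0, 0, 0],
    [0, 0.001, 0, 0, 0, 0],
  ],
)

```text
t: 14.85
tcp_pos: [0.6109, 0.1593, 0.0841]
tool_rot: [0.707, -0.038, 0.041, -0.705]
force: [-5.3, -3.9, 20.5]
finger_gap: 0.004
```

Emit:
play_rows(
  deltas=[
    [0, 0.0005, 0, 0, 0, 0],
    [0, 0.0008, 0, 0, 0, 0],
    [0, 0.0008, 0, 0, 0, 0],
  ],
)

```text
t: 15.15
tcp_pos: [0.611, 0.1593, 0.0838]
tool_rot: [0.707, -0.038, 0.041, -0.705]
force: [-4.7, -4.3, 21.7]
finger_gap: -0.002
```

Corner 3 bottomed: the force climbed to about 22 N at the expected sunk height. I'll lift and move on to corner 0.

Emit:
play_rows(
  deltas=[
    [0, -0.015, 0, 0, 0, 0],
    [0, -0.032, 0, 0, 0, 0],
    [0, -0.032, 0.04, 0, 0, 0],
    [0, -0.032, 0.076, 0, 0, 0],
    [0, -0.032, 0.076, 0, 0, 0],
    [0, -0.032, 0.076, 0, 0, 0],
  ],
)

```text
t: 15.75
tcp_pos: [0.6177, 0.2367, 0.1112]
tool_rot: [0.706, -0.039, 0.039, -0.706]
force: [-0.0, 0.4, -0.1]
finger_gap: 0.005
```

```bash
python3 - <<'E'
from hlp import *
s=sense();print(s['t'],s['tcp_pos'],s['force'],delta([.6189,.2366,.094],-.1115))
overlay("side",[],145,235,160,135,5,"pics/u_side.png")
E
```

```text
15.75 [0.61766087 0.2366918  0.11117044] [-0.04982727  0.4445306  -0.12866978] [0.0012, 0.0172, 0.0001, 0.0007, 0.0013, 0.0003]
```

View pics/u_side.png

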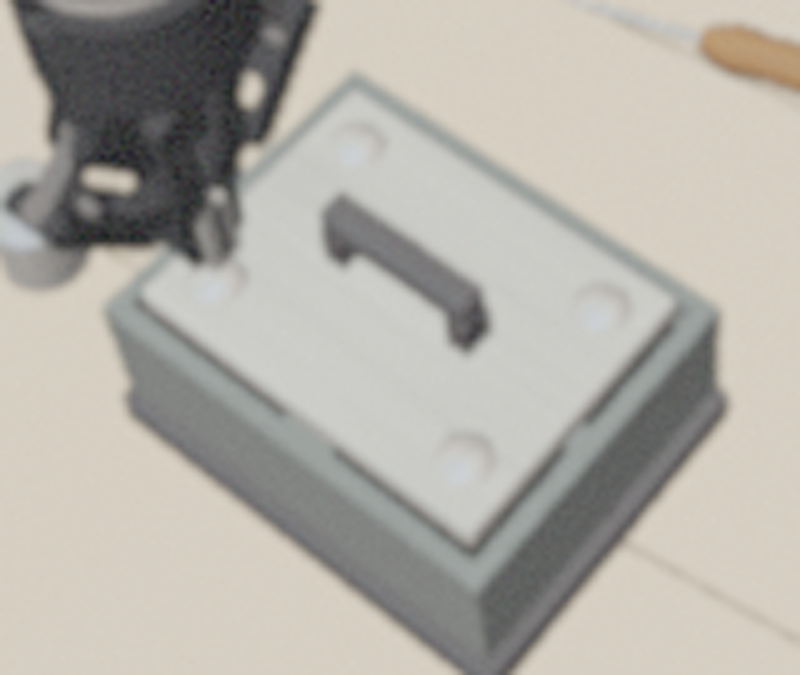

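Emit:
play_rows(
  deltas=[
    [0.001, 0.01, 0, 0, 0, 0],
    [0.001, 0.016, 0, 0, 0, 0],
    [0.001, 0.018, 0, 0, 0, 0],
    [0.001, 0.019, 0, 0, 0, 0],
    [0.001, 0.019, 0, 0, 0, 0],
  ],
)

```text
t: 16.3
tcp_pos: [0.6193, 0.2355, 0.0924]
tool_rot: [0.706, -0.04, 0.04, -0.706]
force: [0.2, 0.5, 0.1]
finger_gap: 0.003
```

Emit:
play_rows(
  deltas=[
    [0, 0.0005, 0, 0, 0, 0],
    [0, 0.001, 0, 0, 0, 0],
    [0, 0.0015, 0, 0, 0, 0],
    [0, 0.002, 0, 0, 0, 0],
    [0, 0.002, 0, 0, 0, 0],
  ],
)

```text
t: 16.8
tcp_pos: [0.6196, 0.2359, 0.0912]
tool_rot: [-0.706, 0.039, -0.04, 0.706]
force: [-0.7, -0.4, 2.4]
finger_gap: 0.003
```

Emit:
play_rows(
  deltas=[
    [0, 0.0005, 0, 0, 0, 0],
    [0, 0.001, 0, 0, 0, 0],
    [0, 0.0015, 0, 0, 0, 0],
    [0, 0.0015, 0, 0, 0, 0],
  ],
)

```text
t: 17.2
tcp_pos: [0.6196, 0.236, 0.0904]
tool_rot: [-0.706, 0.039, -0.04, 0.706]
force: [-1.7, 0.0, 7.2]
finger_gap: 0.004
```

Emit:
play_rows(
  deltas=[
    [0, 0.0005, 0, 0, 0, 0],
    [0, 0.001, 0, 0, 0, 0],
    [0, 0.0015, 0, 0, 0, 0],
    [0, 0.0015, 0, 0, 0, 0],
  ],
)

```text
t: 17.6
tcp_pos: [0.6197, 0.236, 0.0892]
tool_rot: [-0.706, 0.039, -0.04, 0.706]
force: [-2.5, 0.4, 9.8]
finger_gap: -0.005
```

Emit:
play_rows(
  deltas=[
    [0, 0.0005, 0, 0, 0, 0],
    [0, 0.001, 0, 0, 0, 0],
    [0, 0.0015, 0, 0, 0, 0],
    [0, 0.0015, 0, 0, 0, 0],
  ],
)

```text
t: 18.0
tcp_pos: [0.6199, 0.236, 0.0878]
tool_rot: [-0.706, 0.039, -0.041, 0.706]
force: [-2.1, -0.5, 9.6]
finger_gap: -0.001
```

Emit:
play_rows(
  deltas=[
    [0, 0.0005, 0, 0, 0, 0],
    [0, 0.001, 0, 0, 0, 0],
    [0, 0.0015, 0, 0, 0, 0],
    [0, 0.0015, 0, 0, 0, 0],
  ],
)

```text
t: 18.4
tcp_pos: [0.6201, 0.236, 0.0864]
tool_rot: [-0.706, 0.038, -0.041, 0.706]
force: [-1.5, -0.6, 8.7]
finger_gap: -0.001
```

Emit:
play_rows(
  deltas=[
    [0, 0.0005, 0, 0, 0, 0],
    [0, 0.001, 0, 0, 0, 0],
    [0, 0.001, 0, 0, 0, 0],
  ],
)

```text
t: 18.7
tcp_pos: [0.6202, 0.236, 0.0855]
tool_rot: [-0.706, 0.038, -0.041, 0.706]
force: [-1.5, -1.0, 9.1]
finger_gap: 0.004
```

Emit:
play_rows(
  deltas=[
    [0, 0.0005, 0, 0, 0, 0],
    [0, 0.001, 0, 0, 0, 0],
    [0, 0.001, 0, 0, 0, 0],
  ],
)

```text
t: 19.0
tcp_pos: [0.6203, 0.236, 0.085]
tool_rot: [-0.706, 0.038, -0.041, 0.706]
force: [-3.1, -1.1, 11.5]
finger_gap: -0.004
```

Emit:
play_rows(
  deltas=[
    [0, 0.0005, 0, 0, 0, 0],
    [0, 0.001, 0, 0, 0, 0],
    [0, 0.0015, 0, 0, 0, 0],
    [0, 0.0015, 0, 0, 0, 0],
  ],
)

```text
t: 19.4
tcp_pos: [0.6203, 0.236, 0.0843]
tool_rot: [-0.706, 0.038, -0.041, 0.706]
force: [-4.2, -1.1, 16.0]
finger_gap: 0.001
```

Emit:
play_rows(
  deltas=[
    [0, 0.0005, 0, 0, 0, 0],
    [0, 0.001, 0, 0, 0, 0],
    [0, 0.001, 0, 0, 0, 0],
  ],
)

```text
t: 19.7
tcp_pos: [0.6203, 0.2361, 0.0839]
tool_rot: [-0.706, 0.038, -0.041, 0.706]
force: [-3.4, -0.8, 19.2]
finger_gap: -0.001
```

Emit:
play_rows(
  deltas=[
    [0, 0.0005, 0, 0, 0, 0],
    [0, 0.0005, 0, 0, 0, 0],
    [0, 0.0005, 0, 0, 0, 0],
  ],
)

```text
t: 20.0
tcp_pos: [0.6204, 0.2361, 0.0838]
tool_rot: [-0.706, 0.038, -0.041, 0.706]
force: [-5.2, -1.7, 20.1]
finger_gap: -0.0
```

Emit:
play_rows(
  deltas=[
    [0, -0.015, 0, 0, 0, 0],
    [0, -0.034, 0, 0, 0, 0],
    [-0.04, -0.034, 0, 0, 0, 0],
    [-0.08, -0.034, 0, 0, 0, 0],
    [-0.12, -0.034, 0, 0, 0, 0],
    [-0.12, -0.034, 0, 0, 0, 0],
    [-0.12, -0.034, 0, 0, 0, 0],
  ],
)

```text
t: 20.7
tcp_pos: [0.4994, 0.2497, 0.1136]
tool_rot: [0.706, -0.039, 0.04, -0.706]
force: [0.3, -1.0, -1.0]
finger_gap: -0.001
```

```bash
python3 - <<'E'
from hlp import *
s=sense();print(s['t'],s['tcp_pos'],s['force'],delta([.4996,.2499,.094],-.1115))
overlay("side",[],145,235,160,135,5,"pics/v_side.png")
E
```

```text
20.7 [0.49936669 0.24969499 0.11360981] [ 0.2636493  -0.9973693  -0.98936283] [0.0002, 0.0196, 0.0002, 0.0, 0.0003, 0.001]
```

View pics/v_side.png

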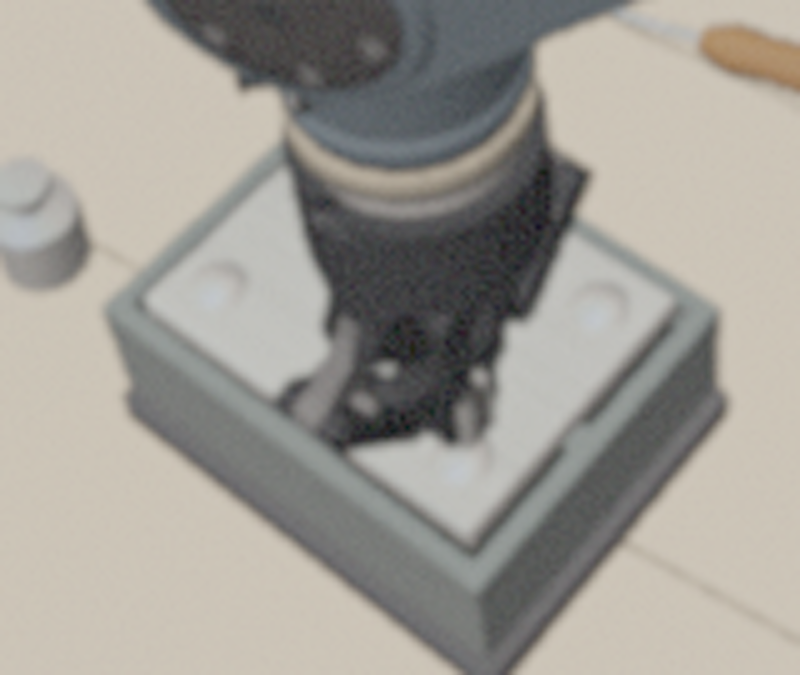

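The +x end is now sunk level with the rim and the -x end still stands proud. Next is corner 1.

Emit:
play_rows(
  deltas=[
    [0, 0.01, 0, 0, 0, 0],
    [0, 0.016, 0, 0, 0, 0],
    [0, 0.018, 0, 0, 0, 0],
    [0, 0.019, 0, 0, 0, 0],
    [0, 0.02, 0, 0, 0, 0],
    [0, 0.02, 0, 0, 0, 0],
  ],
)

```text
t: 21.35
tcp_pos: [0.5001, 0.2493, 0.0934]
tool_rot: [0.706, -0.039, 0.04, -0.706]
force: [-0.9, 0.2, -0.6]
finger_gap: 0.003
```

Emit:
play_rows(
  deltas=[
    [0, 0.0005, 0, 0, 0, 0],
    [0, 0.001, 0, 0, 0, 0],
    [0, 0.0015, 0, 0, 0, 0],
    [0, 0.002, 0, 0, 0, 0],
    [0, 0.002, 0, 0, 0, 0],
  ],
)

```text
t: 21.85
tcp_pos: [0.5001, 0.2494, 0.0917]
tool_rot: [-0.706, 0.039, -0.04, 0.706]
force: [0.1, 0.1, 1.1]
finger_gap: -0.005
```

Emit:
play_rows(
  deltas=[
    [0, 0.0005, 0, 0, 0, 0],
    [0, 0.001, 0, 0, 0, 0],
    [0, 0.0015, 0, 0, 0, 0],
    [0, 0.0015, 0, 0, 0, 0],
  ],
)

```text
t: 22.25
tcp_pos: [0.5002, 0.2495, 0.0907]
tool_rot: [-0.706, 0.039, -0.04, 0.706]
force: [-1.7, -0.1, 6.8]
finger_gap: 0.001
```

Emit:
play_rows(
  deltas=[
    [0, 0.0005, 0, 0, 0, 0],
    [0, 0.001, 0, 0, 0, 0],
    [0, 0.0015, 0, 0, 0, 0],
    [0, 0.0015, 0, 0, 0, 0],
  ],
)

```text
t: 22.65
tcp_pos: [0.5001, 0.2496, 0.0898]
tool_rot: [-0.706, 0.039, -0.04, 0.706]
force: [-2.2, 0.2, 10.4]
finger_gap: -0.002
```

Emit:
play_rows(
  deltas=[
    [0, 0.0005, 0, 0, 0, 0],
    [0, 0.001, 0, 0, 0, 0],
    [0, 0.0015, 0, 0, 0, 0],
    [0, 0.0015, 0, 0, 0, 0],
  ],
)

```text
t: 23.05
tcp_pos: [0.5, 0.2498, 0.0884]
tool_rot: [-0.706, 0.039, -0.04, 0.706]
force: [-3.5, 0.3, 11.3]
finger_gap: -0.002
```

Emit:
play_rows(
  deltas=[
    [0, 0.0005, 0, 0, 0, 0],
    [0, 0.001, 0, 0, 0, 0],
    [0, 0.0015, 0, 0, 0, 0],
    [0, 0.0015, 0, 0, 0, 0],
  ],
)

```text
t: 23.45
tcp_pos: [0.4999, 0.2501, 0.0871]
tool_rot: [-0.706, 0.039, -0.04, 0.706]
force: [-3.9, 1.4, 12.6]
finger_gap: -0.0
```

Emit:
play_rows(
  deltas=[
    [0, 0.0005, 0, 0, 0, 0],
    [0, 0.001, 0, 0, 0, 0],
    [0, 0.0015, 0, 0, 0, 0],
    [0, 0.0015, 0, 0, 0, 0],
  ],
)

```text
t: 23.85
tcp_pos: [0.4997, 0.2504, 0.0857]
tool_rot: [-0.705, 0.039, -0.04, 0.707]
force: [-4.0, 3.0, 13.1]
finger_gap: 0.001
```

Emit:
play_rows(
  deltas=[
    [0, 0.0005, 0, 0, 0, 0],
    [0, 0.001, 0, 0, 0, 0],
    [0, 0.001, 0, 0, 0, 0],
  ],
)

```text
t: 24.15
tcp_pos: [0.4997, 0.2505, 0.085]
tool_rot: [-0.705, 0.039, -0.04, 0.707]
force: [-4.4, 3.3, 15.5]
finger_gap: 0.0
```

Emit:
play_rows(
  deltas=[
    [0, 0.0005, 0, 0, 0, 0],
    [0, 0.001, 0, 0, 0, 0],
    [0, 0.001, 0, 0, 0, 0],
  ],
)

```text
t: 24.45
tcp_pos: [0.4997, 0.2505, 0.0845]
tool_rot: [-0.705, 0.039, -0.04, 0.707]
force: [-4.9, 3.1, 18.1]
finger_gap: -0.0
```

Emit:
play_rows(
  deltas=[
    [0, 0.0005, 0, 0, 0, 0],
    [0, 0.001, 0, 0, 0, 0],
    [0, 0.001, 0, 0, 0, 0],
  ],
)

```text
t: 24.75
tcp_pos: [0.4997, 0.2505, 0.084]
tool_rot: [-0.705, 0.039, -0.04, 0.707]
force: [-6.7, 2.5, 22.0]
finger_gap: -0.001
```

Corner 1 is home (22 N at 0.084). On to corner 2.

Emit:
play_rows(
  deltas=[
    [0, -0.015, 0, 0, 0, 0],
    [0, -0.05, 0, 0, 0, 0],
    [0, -0.05, -0.04, 0, 0, 0],
    [0, -0.05, -0.076, 0, 0, 0],
    [0, -0.05, -0.076, 0, 0, 0],
    [0, -0.032, -0.076, 0, 0, 0],
    [0, -0.032, -0.076, 0, 0, 0],
  ],
)

```text
t: 25.45
tcp_pos: [0.4903, 0.1736, 0.1115]
tool_rot: [0.706, -0.041, 0.039, -0.706]
force: [-0.4, 0.3, 0.5]
finger_gap: 0.0
```

```bash
python3 - <<'E'
from hlp import *
s=sense();print(s['t'],s['tcp_pos'],s['force'],delta([.4911,.1744,.0945],-.1115))
E
```

```text
25.45 [0.49028652 0.17361042 0.11152461] [-0.42583986  0.2688008   0.52181148] [0.0008, 0.017, 0.0009, 0.0008, -0.0015, -0.0026]
```

Emit:
play_rows(
  deltas=[
    [0.0005, 0.008, 0.0005, 0, 0, 0],
    [0.0005, 0.013, 0.0005, 0, 0, 0],
    [0.0005, 0.015, 0.0005, 0, 0, 0],
    [0.0005, 0.016, 0.0005, 0, 0, 0],
    [0.0005, 0.017, 0.0005, 0, 0, 0],
    [0.0005, 0.017, 0.0005, 0, 0, 0],
  ],
)

```text
t: 26.05
tcp_pos: [0.4921, 0.1743, 0.0961]
tool_rot: [0.706, -0.039, 0.04, -0.706]
force: [-0.6, -0.3, 0.1]
finger_gap: -0.001
```

Emit:
play_rows(
  deltas=[
    [0, 0.0005, 0, 0, 0, 0],
    [0, 0.001, 0, 0, 0, 0],
    [0, 0.0015, 0, 0, 0, 0],
    [0, 0.002, 0, 0, 0, 0],
    [0, 0.002, 0, 0, 0, 0],
  ],
)

```text
t: 26.55
tcp_pos: [0.492, 0.1742, 0.094]
tool_rot: [0.706, -0.039, 0.04, -0.706]
force: [0.6, -0.7, -0.0]
finger_gap: -0.002
```

Emit:
play_rows(
  deltas=[
    [0, 0.0005, 0, 0, 0, 0],
    [0, 0.001, 0, 0, 0, 0],
    [0, 0.0015, 0, 0, 0, 0],
    [0, 0.0015, 0, 0, 0, 0],
  ],
)

```text
t: 26.95
tcp_pos: [0.4921, 0.1743, 0.0925]
tool_rot: [0.706, -0.039, 0.04, -0.706]
force: [0.2, 0.1, 0.6]
finger_gap: 0.004
```

Emit:
play_rows(
  deltas=[
    [0, 0.0005, 0, 0, 0, 0],
    [0, 0.001, 0, 0, 0, 0],
    [0, 0.0015, 0, 0, 0, 0],
    [0, 0.0015, 0, 0, 0, 0],
  ],
)

```text
t: 27.35
tcp_pos: [0.4921, 0.1743, 0.0915]
tool_rot: [-0.706, 0.039, -0.04, 0.706]
force: [-1.4, -0.4, 5.3]
finger_gap: 0.001
```

Emit:
play_rows(
  deltas=[
    [0, 0.0005, 0, 0, 0, 0],
    [0, 0.001, 0, 0, 0, 0],
    [0, 0.0015, 0, 0, 0, 0],
    [0, 0.0015, 0, 0, 0, 0],
  ],
)

```text
t: 27.75
tcp_pos: [0.492, 0.1743, 0.0903]
tool_rot: [-0.706, 0.039, -0.04, 0.706]
force: [-1.8, 0.8, 7.5]
finger_gap: 0.0
```

Emit:
play_rows(
  deltas=[
    [0, 0.0005, 0, 0, 0, 0],
    [0, 0.001, 0, 0, 0, 0],
    [0, 0.0015, 0, 0, 0, 0],
    [0, 0.0015, 0, 0, 0, 0],
  ],
)

```text
t: 28.15
tcp_pos: [0.4918, 0.1743, 0.0888]
tool_rot: [0.706, -0.039, 0.04, -0.706]
force: [-2.6, 0.9, 7.1]
finger_gap: -0.001
```

Emit:
play_rows(
  deltas=[
    [0, 0.0005, 0, 0, 0, 0],
    [0, 0.001, 0, 0, 0, 0],
    [0, 0.0015, 0, 0, 0, 0],
    [0, 0.0015, 0, 0, 0, 0],
  ],
)

```text
t: 28.55
tcp_pos: [0.4916, 0.1743, 0.0872]
tool_rot: [0.706, -0.039, 0.04, -0.706]
force: [-2.8, 0.9, 8.7]
finger_gap: 0.002
```

Emit:
play_rows(
  deltas=[
    [0, 0.0005, 0, 0, 0, 0],
    [0, 0.001, 0, 0, 0, 0],
    [0, 0.0015, 0, 0, 0, 0],
    [0, 0.0015, 0, 0, 0, 0],
  ],
)

```text
t: 28.95
tcp_pos: [0.4915, 0.1743, 0.0857]
tool_rot: [0.706, -0.04, 0.04, -0.706]
force: [-1.8, -0.6, 8.1]
finger_gap: 0.002
```

Emit:
play_rows(
  deltas=[
    [0, 0.0005, 0, 0, 0, 0],
    [0, 0.001, 0, 0, 0, 0],
    [0, 0.001, 0, 0, 0, 0],
  ],
)

```text
t: 29.25
tcp_pos: [0.4914, 0.1743, 0.0849]
tool_rot: [0.706, -0.04, 0.04, -0.706]
force: [-2.4, -0.2, 9.7]
finger_gap: -0.001
```

Emit:
play_rows(
  deltas=[
    [0, 0.0005, 0, 0, 0, 0],
    [0, 0.001, 0, 0, 0, 0],
    [0, 0.001, 0, 0, 0, 0],
  ],
)

```text
t: 29.55
tcp_pos: [0.4914, 0.1743, 0.0844]
tool_rot: [0.706, -0.04, 0.04, -0.706]
force: [-3.5, -0.5, 13.9]
finger_gap: -0.002
```

Emit:
play_rows(
  deltas=[
    [0, 0.0005, 0, 0, 0, 0],
    [0, 0.001, 0, 0, 0, 0],
    [0, 0.0015, 0, 0, 0, 0],
    [0, 0.0015, 0, 0, 0, 0],
  ],
)

```text
t: 29.95
tcp_pos: [0.4914, 0.1743, 0.0836]
tool_rot: [0.706, -0.039, 0.04, -0.706]
force: [-4.6, -0.3, 20.1]
finger_gap: -0.001
```

Emit:
play_rows(
  deltas=[
    [0, 0.0005, 0, 0, 0, 0],
    [0, 0.001, 0, 0, 0, 0],
    [0, 0.001, 0, 0, 0, 0],
  ],
)

```text
t: 30.25
tcp_pos: [0.4914, 0.1743, 0.083]
tool_rot: [0.706, -0.039, 0.04, -0.706]
force: [-5.6, -0.5, 22.3]
finger_gap: 0.0
```

Emit:
play_rows(
  deltas=[
    [0, -0.015, 0, 0, 0, 0],
    [0, -0.06, 0, 0, 0, 0],
    [0, -0.06, -0.05, 0, 0, 0],
    [0.02, -0.06, -0.1, 0, 0, 0],
    [0.06, -0.06, -0.14, 0, 0, 0],
    [0.06, -0.06, -0.14, 0, 0, 0],
  ],
)

```text
t: 30.85
tcp_pos: [0.5404, 0.0239, 0.1412]
tool_rot: [0.707, -0.039, 0.044, -0.705]
force: [0.4, -0.6, -0.1]
finger_gap: 0.004
```

```bash
python3 - <<'E'
from hlp import *
s=sense();print(s['t'],s['tcp_pos'],s['force'])
h=(.5540,.2070,-.1125)
overlay("side",[],145,235,160,135,5,"pics/w_side.png")
overlay("top",[],80,155,140,145,5,"pics/w_top.png")
E
```

```text
30.85 [0.54038211 0.02393772 0.14122433] [ 0.42578314 -0.5507887  -0.10511297]
```

View pics/w_side.png

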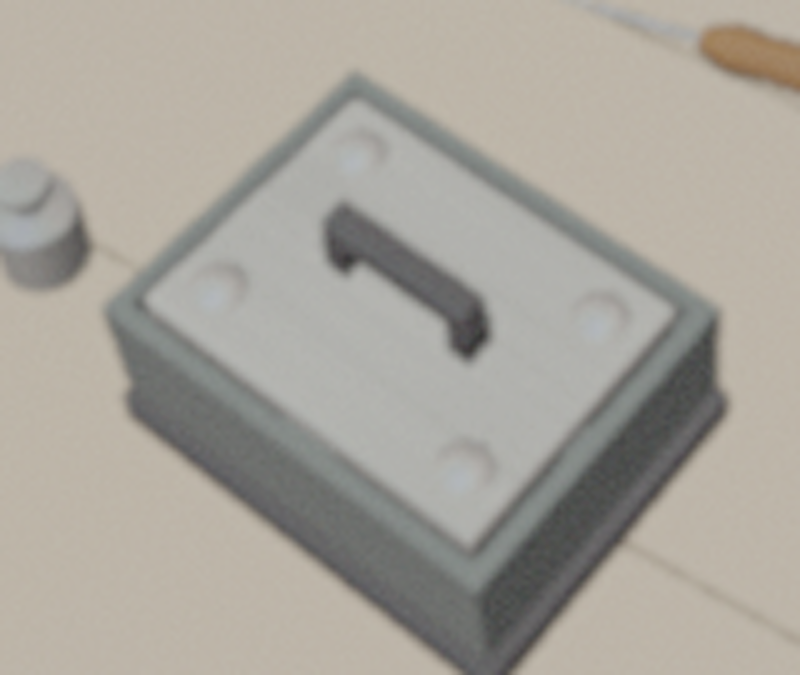

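View pics/w_top.png

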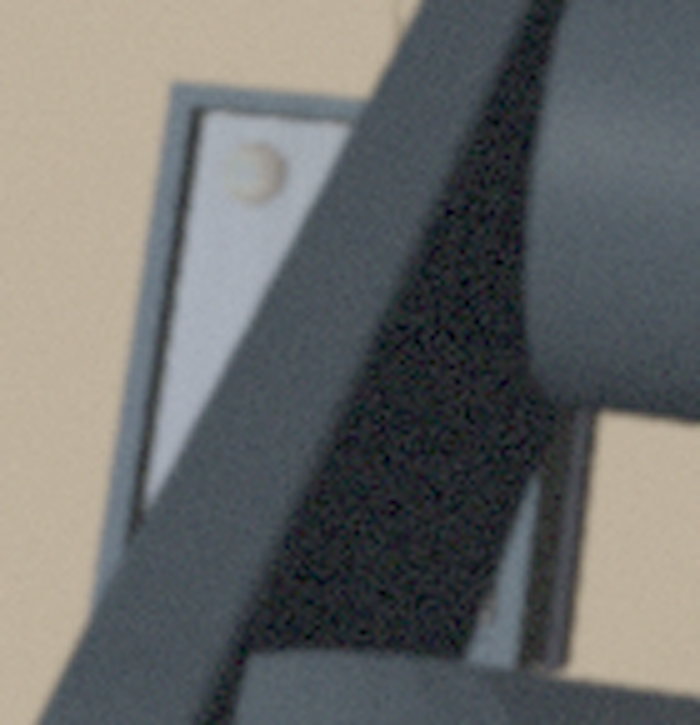

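The cover looks level with the rim all round. Corner 0's boss sank least in the picture, so I'll re-press corners 0, 3 and 1 as a check.

```bash
python3 - <<'E'
from hlp import *
print(delta([.6192,.2366,.135],-.1115),delta([.6104,.161,.135],-.1115))
E
```

```text
[0.0571, 0.0056, 0.218, -0.0, -0.0041, 0.0022] [0.0571, 0.0056, 0.1419, -0.0, -0.0041, 0.0022]
```

Emit:
play_rows(
  deltas=[
    [0.02, 0, 0.045, 0, -0.003, 0.001],
    [0.04, 0, 0.09, 0, -0.003, 0.001],
    [0.057, 0, 0.135, 0, -0.003, 0.001],
    [0.057, 0, 0.18, 0, -0.003, 0.001],
    [0.057, 0, 0.218, 0, -0.003, 0.001],
    [0.057, 0.03, 0.218, 0, -0.003, 0.001],
    [0.057, 0.045, 0.218, 0, -0.003, 0.001],
    [0.057, 0.049, 0.218, 0, -0.003, 0.001],
    [0.057, 0.051, 0.218, 0, -0.003, 0.001],
    [0.057, 0.051, 0.218, 0, -0.003, 0.001],
  ],
)

```text
t: 31.95
tcp_pos: [0.6171, 0.238, 0.0899]
tool_rot: [-0.706, 0.039, -0.039, 0.706]
force: [0.1, -0.1, -0.4]
finger_gap: 0.002
```

Emit:
play_rows(
  deltas=[
    [0, 0.0005, 0, 0, 0, 0],
    [0, 0.001, 0, 0, 0, 0],
    [0, 0.0015, 0, 0, 0, 0],
    [0, 0.002, 0, 0, 0, 0],
    [0, 0.002, 0, 0, 0, 0],
  ],
)

```text
t: 32.45
tcp_pos: [0.6171, 0.2386, 0.0877]
tool_rot: [-0.706, 0.039, -0.039, 0.706]
force: [0.5, 0.4, 0.3]
finger_gap: 0.002
```

Emit:
play_rows(
  deltas=[
    [0, 0.0005, 0, 0, 0, 0],
    [0, 0.001, 0, 0, 0, 0],
    [0, 0.0015, 0, 0, 0, 0],
    [0, 0.0015, 0, 0, 0, 0],
  ],
)

```text
t: 32.85
tcp_pos: [0.6171, 0.2387, 0.0863]
tool_rot: [0.706, -0.039, 0.039, -0.706]
force: [-0.5, 0.1, 1.6]
finger_gap: 0.004
```

Emit:
play_rows(
  deltas=[
    [0, 0.0005, 0, 0, 0, 0],
    [0, 0.001, 0, 0, 0, 0],
    [0, 0.0015, 0, 0, 0, 0],
    [0, 0.002, 0, 0, 0, 0],
    [0, 0.002, 0, 0, 0, 0],
  ],
)

```text
t: 33.35
tcp_pos: [0.6172, 0.2387, 0.0853]
tool_rot: [-0.706, 0.038, -0.039, 0.706]
force: [-1.9, -1.0, 7.2]
finger_gap: 0.0
```

Emit:
play_rows(
  deltas=[
    [0, 0.0005, 0, 0, 0, 0],
    [0, 0.001, 0, 0, 0, 0],
    [0, 0.0015, 0, 0, 0, 0],
    [0, 0.0015, 0, 0, 0, 0],
  ],
)

```text
t: 33.75
tcp_pos: [0.6172, 0.2387, 0.0847]
tool_rot: [-0.706, 0.038, -0.039, 0.706]
force: [-3.8, -1.3, 12.1]
finger_gap: -0.003
```

Emit:
play_rows(
  deltas=[
    [0, 0.0005, 0, 0, 0, 0],
    [0, 0.001, 0, 0, 0, 0],
    [0, 0.001, 0, 0, 0, 0],
  ],
)

```text
t: 34.05
tcp_pos: [0.6172, 0.2387, 0.0843]
tool_rot: [-0.706, 0.038, -0.039, 0.706]
force: [-4.6, -0.6, 14.1]
finger_gap: -0.001
```

Emit:
play_rows(
  deltas=[
    [0, 0.0005, 0, 0, 0, 0],
    [0, 0.001, 0, 0, 0, 0],
    [0, 0.0015, 0, 0, 0, 0],
    [0, 0.0015, 0, 0, 0, 0],
  ],
)

```text
t: 34.45
tcp_pos: [0.6172, 0.2387, 0.0837]
tool_rot: [0.706, -0.038, 0.039, -0.706]
force: [-5.5, -1.1, 18.6]
finger_gap: -0.0
```

Emit:
play_rows(
  deltas=[
    [0, -0.012, 0, 0, 0, 0],
    [0, -0.025, 0, 0, 0, 0],
    [0, -0.025, -0.04, 0, 0, 0],
    [0, -0.025, -0.077, 0, 0, 0],
    [0, -0.012, -0.077, 0, 0, 0],
    [0, -0.01, -0.077, 0, 0, 0],
    [0, -0.01, -0.077, 0, 0, 0],
  ],
)

```text
t: 35.15
tcp_pos: [0.6083, 0.1628, 0.0894]
tool_rot: [-0.706, 0.039, -0.038, 0.706]
force: [0.4, -0.6, -0.7]
finger_gap: -0.005
```

Emit:
play_rows(
  deltas=[
    [0, 0.0005, 0, 0, 0, 0],
    [0, 0.001, 0, 0, 0, 0],
    [0, 0.0015, 0, 0, 0, 0],
    [0, 0.002, 0, 0, 0, 0],
    [0, 0.002, 0, 0, 0, 0],
  ],
)

```text
t: 35.65
tcp_pos: [0.6087, 0.1624, 0.0882]
tool_rot: [0.706, -0.038, 0.039, -0.706]
force: [-0.1, -0.4, -0.3]
finger_gap: -0.0
```

Emit:
play_rows(
  deltas=[
    [0, 0.0005, 0, 0, 0, 0],
    [0, 0.001, 0, 0, 0, 0],
    [0, 0.0015, 0, 0, 0, 0],
    [0, 0.002, 0, 0, 0, 0],
    [0, 0.002, 0, 0, 0, 0],
  ],
)

```text
t: 36.15
tcp_pos: [0.6087, 0.162, 0.0863]
tool_rot: [0.706, -0.039, 0.039, -0.706]
force: [-0.2, -0.4, 1.2]
finger_gap: 0.001
```

Corner 3 also makes contact at about 0.0865, so it is home. I'll press to confirm, then check corner 1.

Emit:
play_rows(
  deltas=[
    [0, 0.001, 0, 0, 0, 0],
    [0, 0.002, 0, 0, 0, 0],
    [0, 0.003, 0, 0, 0, 0],
    [0, 0.003, 0, 0, 0, 0],
  ],
)

```text
t: 36.55
tcp_pos: [0.6088, 0.1621, 0.0848]
tool_rot: [0.706, -0.038, 0.039, -0.706]
force: [-3.2, -0.9, 10.8]
finger_gap: -0.002
```

Emit:
play_rows(
  deltas=[
    [0, 0.0005, 0, 0, 0, 0],
    [0, 0.001, 0, 0, 0, 0],
    [0, 0.0015, 0, 0, 0, 0],
    [0, 0.002, 0, 0, 0, 0],
    [0, 0.002, 0, 0, 0, 0],
  ],
)

```text
t: 37.05
tcp_pos: [0.6088, 0.1621, 0.084]
tool_rot: [0.706, -0.038, 0.039, -0.706]
force: [-4.5, -1.2, 17.0]
finger_gap: -0.003
```

Emit:
play_rows(
  deltas=[
    [0, -0.015, 0, 0, 0, 0],
    [0, -0.055, 0, 0, 0, 0],
    [-0.04, -0.055, 0.03, 0, 0, 0],
    [-0.08, -0.055, 0.06, 0, 0, 0],
    [-0.12, -0.055, 0.076, 0, 0, 0],
    [-0.12, -0.03, 0.076, 0, 0, 0],
    [-0.12, -0.012, 0.076, 0, 0, 0],
    [-0.12, -0.009, 0.076, 0, 0, 0],
    [-0.12, -0.009, 0.076, 0, 0, 0],
  ],
)

```text
t: 37.95
tcp_pos: [0.4977, 0.2507, 0.0899]
tool_rot: [0.706, -0.039, 0.038, -0.706]
force: [0.5, 0.6, -0.1]
finger_gap: 0.001
```

Emit:
play_rows(
  deltas=[
    [0, 0.0005, 0, 0, 0, 0],
    [0, 0.001, 0, 0, 0, 0],
    [0, 0.0015, 0, 0, 0, 0],
    [0, 0.002, 0, 0, 0, 0],
    [0, 0.002, 0, 0, 0, 0],
  ],
)

```text
t: 38.45
tcp_pos: [0.4978, 0.2507, 0.0883]
tool_rot: [-0.706, 0.039, -0.039, 0.706]
force: [0.2, -0.2, -0.2]
finger_gap: -0.002
```

Emit:
play_rows(
  deltas=[
    [0, 0.0005, 0, 0, 0, 0],
    [0, 0.001, 0, 0, 0, 0],
    [0, 0.0015, 0, 0, 0, 0],
    [0, 0.002, 0, 0, 0, 0],
    [0, 0.002, 0, 0, 0, 0],
  ],
)

```text
t: 38.95
tcp_pos: [0.4977, 0.2508, 0.0863]
tool_rot: [0.706, -0.039, 0.039, -0.706]
force: [-0.4, -0.7, 2.4]
finger_gap: -0.002
```

Emit:
play_rows(
  deltas=[
    [0, 0.001, 0, 0, 0, 0],
    [0, 0.002, 0, 0, 0, 0],
    [0, 0.003, 0, 0, 0, 0],
    [0, 0.003, 0, 0, 0, 0],
  ],
)

```text
t: 39.35
tcp_pos: [0.4978, 0.2508, 0.0846]
tool_rot: [-0.706, 0.038, -0.039, 0.706]
force: [-3.0, -1.0, 12.6]
finger_gap: -0.001
```

Emit:
play_rows(
  deltas=[
    [0, 0.0005, 0, 0, 0, 0],
    [0, 0.001, 0, 0, 0, 0],
    [0, 0.0015, 0, 0, 0, 0],
    [0, 0.0015, 0, 0, 0, 0],
  ],
)

```text
t: 39.75
tcp_pos: [0.4977, 0.2508, 0.0839]
tool_rot: [-0.706, 0.038, -0.039, 0.706]
force: [-3.6, -1.7, 17.4]
finger_gap: -0.002
```

Emit:
play_rows(
  deltas=[
    [0, -0.015, 0, 0, 0, 0],
    [0, -0.06, 0, 0, 0, 0],
    [0, -0.1, 0, 0, 0, 0],
    [0, -0.1, -0.05, 0, 0, 0],
    [0, -0.1, -0.1, 0, 0, 0],
    [0, -0.1, -0.15, 0, 0, 0],
    [0, -0.1, -0.2, 0, 0, 0],
    [0, -0.1, -0.25, 0, 0, 0],
    [0, -0.1, -0.3, 0, 0, 0],
    [0, -0.1, -0.3, 0, 0, 0],
    [0, -0.1, -0.3, 0, 0, 0],
  ],
)

```text
t: 40.85
tcp_pos: [0.4648, -0.0486, 0.1815]
tool_rot: [-0.706, 0.04, -0.04, 0.706]
force: [-0.3, 0.4, -0.5]
finger_gap: 0.002
```

```bash
python3 - <<'E'
from hlp import *
s=sense();print(s['t'],s['tcp_pos'],s['force'])
overlay("side",[],145,235,160,135,5,"pics/x_side.png")
cv2.imwrite("pics/x_top.png",snapshot("top")[:,:,::-1])
E
```

```text
40.85 [ 0.46479638 -0.04860975  0.18153352] [-0.34618379  0.40851122 -0.47217369]
```

View pics/x_side.png

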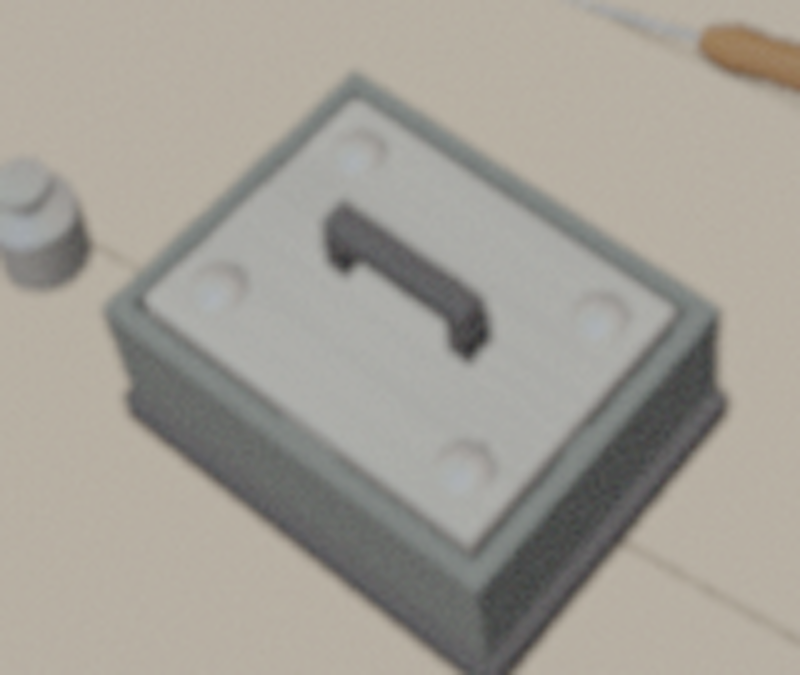

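View pics/x_top.png

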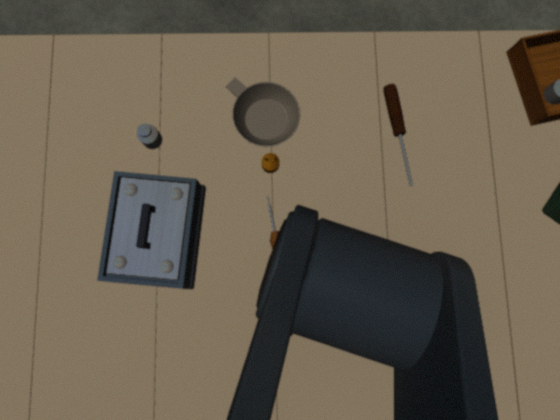

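The cover lies flush and centred around (150,230) in the top view. The bystanders I can see there are where they were at the start; the arm hides the bell weight and part of the awl. The arm is clear, so I'm handing in.

```bash
python3 -c "
from station import *
print(sign_off())"
```

```text
the job is handed in; nothing more can be done
None
```

I laid the cover in the housing and pressed it home at all four corners. By my last checks it sits flush with the rim all round. I handed the job in at about 41 s with the arm clear; no verdict was reported.

- **Pressing:** I went round in the order 3, 0, 1, 2. Each gasket gave at roughly 8–14 N, then stopped firmly. I stopped at 20–22 N, the highest force I read on the wrist sensor (limit 34 N).
- **Re-check:** I pressed corners 0, 3 and 1 a second time, to 17–19 N. Contact came at 0.086–0.087 m, close to the expected 0.087 m, with no further give. I did not re-press corner 2, which was last in the first round and stopped firmly at 22 N.
- **First-corner milestone:** I could not measure corner heights directly while pressing corner 3. That the other three stood proud then is inferred from their later contact heights and the pictures.
- **Last pictures:** The cover looks flush and centred. The bystanders I could see in the top view had not moved; the arm hid the bell weight and part of the awl there, but it never went near the bell weight and only passed above the awl.
- **Disagreements:** The two cameras differed by 2–4 mm in absolute position, and readings of the arm's position scattered by about 1 mm. I placed the cover by its position relative to the housing, on which the cameras agreed to within 1 mm on the first pictures; a later check just above the rim differed by up to 3 mm, so I also compared outlines before lowering.

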